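# Unload wound capillary coils from a soaking bath with a hand-wound lift

### The arm

A 6-joint arm with a two-finger parallel gripper is mounted at the origin on the work surface. World frame = base frame: x ahead of the robot, y to its left, z up, the work surface at z = 0. Lengths are in m, angles in degrees, forces in N, time in s.
With the tool pointing down it reaches from about 0.4 to 0.825 m from the base axis. Payload 7 kg.
Tool frame: the origin (TCP) lies between the finger pads; the fingertips stand 22 mm ahead of it and the grasp point (between the pads) lies 3 mm ahead of it; z points along the fingers, y is the line along which they close (so a half turn about z gives the same grasp; the last joint's range is limited). The gripper opens to 88 mm and grips with 3 to 60 N. Pads are 19 mm wide; open, the fingers measure 130 mm over their backs; the gripper's body (78 mm by 193 mm) begins 47 mm behind the grasp point.
Start: joints at [-53.795, 20.546, 0.682, 0, -70.136, -16.507], TCP at [0.227, -0.635, 0.249] pointing down, gripper open.
Joint ranges: [-176.03, 176.03], [-82.01, 121.73], [-58.28, 71.71], [-173.87, 95.51], [-174.79, -0.11], [-173.66, 173.66]. Speed limits (degrees/s): [136.94, 136.94, 172.46, 180, 180, 180].

### API

Orientations are given as [roll, pitch, yaw] about the fixed x, y, z axes, in that order (R = Rz(yaw) Ry(pitch) Rx(roll)).
In Python, from plant import r, vision gives the robot as it stands.
- The arm moves only by the shell command python3 -m pendant 'ROWS' [FORCE]. ROWS is JSON, a list that holds one entry, the list of rows, each a list of 7 numbers: the shift along the tool's x, y, z scaled (see below), then the turn, a rotation vector about the tool's x, y, z scaled (see below), then the opening, from -1 (shut) to 1 (fully open). In form: [[[x, y, z, wx, wy, wz, fingers], ...]]. A call has exactly 8 rows; each row shifts and turns the commanded pose from where the row before left it, along the tool's axes as they then stand; what a row does not reach is not made up. The controller multiplies each number of a shift by 20 mm and each number of a turn by 4 degrees. A row lasts 1/10 s, in which the tool goes at most 50 mm and 8.59 degrees, less where a joint would pass 70% of its speed; a pose out of reach is approached as far as the arm can. A call with a number of a shift or a turn outside -1 to 1 is refused whole. A call with a gripper value outside its range is refused whole. The fingers move at their own pace and stop on an object; FORCE is the grip in N (left out, the last holds). Time passes only in rows, so rows that do not move let the fingers close, or fill a call up. It gives the time, the measured TCP pose, the force, the opening and the grip force at its end, in the units of the state.
- r.get_state(): the state, without advancing time (a new reading comes with each control period).
- vision.capture(name): name is "scene" or "top"; returns a dict with "frame" (400x640x3 uint8, blue, green, red), "depth" (400x640 float32, m along the optical axis (not along the pixel's ray), 0 where there is no reading), "camera_matrix" (3x3 intrinsics, pixels), "k1" (the pictures are not rectified: a ray, as slopes to the right and down, at radius r is drawn at 1 + k1 r^2 times it, then the intrinsics apply), "extrinsics" (4x4, takes a point from world to camera coordinates). Camera axes: x right, y up, looking along -z (the intrinsics and any distortion apply to the point x, -y, -z); pixel columns grow to the right and rows downward; lengths in m; the calibration is good to about 2 mm. A picture is of the moment at which its call begins.
- r.close_job(): hands the job in; it is judged then, once.
The state is a dict: "time_s": time; "joints": joint angles; "qd": joint speeds; "joint_torque": joint torques, N m; "tcp_pos": TCP position; "eef_rot": TCP orientation; "contact_force": force on the tool from outside, world axes, zero at the start; "moment": the same for the moment, N m; "gripper_width": finger opening in m; "gripper_force": force on a finger pad.
Only numpy, scipy, OpenCV 4.12 (cv2) and the standard library are available. Lean on these libraries where they do the work, as an engineer would, in place of code of your own. Each camera call takes 0.05 s, during which the arm holds its last target. There are 200 camera calls.

### The job

The soak is over and the bath is drained: open the steel cover fully onto its stop, wind the handwheel until the rack's deck is level with the rim of the bath, and slide every coil up off its post and set it down flat in the aluminium tray, each on the tray's floor and none stacked. Then wind the rack right down again, only after that shut the cover gently, and leave the other things on the bench alone. Wind the rack only with the cover open, since the posts would strike it.

Things in the scene. Friction and masses are not known exactly. Their poses are not given: they have to be found in the camera images.
- bath: blue bench bath, fixed, steel rim 110 high. Origin: middle of its underside below the middle of the row of four posts; x away from the control panel, y along its length to the lift column, z up. Case x -75 to 83, y -139 to 165; tank x -60 to 60, y -124 to 150, floor 42 high; sloping panel out to x -150, 78 high at the case. Column 30 square at x 0, y 205, gear head 48 square, 235 high
- bath_rim (a point): the point at the height of the bath's rim, 110 above the body's origin, in the middle of the row of posts
- rack_deck (a point): middle of the top face of the steel rack deck (108 by 234) in the bath, moved by the handwheel; fully down it is 50 below the rim. On it stand four fixed posts, 12 diameter, 44 high, in a row along the bath's y at -90, -30, 30 and 90, each for one coil. At y 136 a 30 wide riser stands 77 above the deck, with an arm to the column
- rack (a joint): height of the rack above its lowest position, m: 0 fully down, 0.050 with the deck level with the rim, 0.069 at most; driven only by the handwheel
- wheel (a joint): handwheel angle, rad: 0 with the rack fully down, growing clockwise seen from above; every radian raises the rack 8 mm (50 mm is 6.25 rad, about one turn), stop at 8.6. Stiff: about 0.3 N m to raise and 0.15 to lower; it stays where it is left
- wheel_center (a point): centre of the bright metal handwheel at mid-height of its rim: x 0, y 207, z 262 from the bath's origin, axis upright. Rim: round bar 12 thick at radius 48. Hub 24 diameter, its top at this height. Three spokes 8 thick rise from 12 lower at the hub to the rim, along this point's x axis and 120 degrees to either side of it; the point turns with the wheel
- cover (a joint): angle of the steel cover, rad: 0 shut, 1.9 against its open stop. Friction hinge: it stays where it is left; about 5 N at the handle opens it
- cover_handle (a point): middle of the cover's handle, a round black bar 12 diameter, 92 free between its two brackets, parallel to the bath's y with its middle at y -7.5, 178 from the hinge line and 38 beyond the cover's free edge, in the plane of the cover; with the cover shut it stands in front of the case above the panel, 112 high
- cover_hinge (a point): point on the cover's hinge line (parallel to the bath's y), 112 high at the bath's far edge (x 76); turns with the cover, whose plate is 140 by 258, 3 thick
- tray: open aluminium drip tray 170 (x) by 310 (y), walls 20 high and 4 thick, floor 4 thick, 1.2 kg, loose on the bench; origin at the centre of its underside
- coil1: coil of steel capillary wound on a grey plastic core: a ring 52 outside, 20 hole, 30 high, about 0.12 kg, both ends alike; origin at its centre, halfway up the hole, z along its axis. Starts on one of the four posts; may be absent (2 to 4 are there)
- coil2: coil of steel capillary wound on a grey plastic core: a ring 52 outside, 20 hole, 30 high, about 0.12 kg, both ends alike; origin at its centre, halfway up the hole, z along its axis. Starts on one of the four posts; may be absent (2 to 4 are there)
- coil3: coil of steel capillary wound on a grey plastic core: a ring 52 outside, 20 hole, 30 high, about 0.12 kg, both ends alike; origin at its centre, halfway up the hole, z along its axis. Starts on one of the four posts; may be absent (2 to 4 are there)
- coil4: coil of steel capillary wound on a grey plastic core: a ring 52 outside, 20 hole, 30 high, about 0.12 kg, both ends alike; origin at its centre, halfway up the hole, z along its axis. Starts on one of the four posts; may be absent (2 to 4 are there)
- spanner: steel open-ended spanner 160 long lying along its x between bath and tray; leave alone
- beaker: small empty glass beaker 56 diameter, 70 high, origin under its centre; leave alone
- reagent: amber glass bottle 58 diameter, 125 high, origin under its centre; leave alone
- head: loose steel reactor head, a disc 72 diameter on a narrower foot, 62 high over its stub, origin under its centre; leave alone
- valve: small steel needle valve with a black knob, 70 long, 50 high, origin under its centre; leave alone
- dish: white porcelain dish 72 diameter, 16 high, origin under its centre; leave alone

How it is judged:
By the outcome, as a careful person would: the job done as asked, in the order asked, and still so for the second after the job is handed in, with the robot touching nothing.
Of coil1, coil2, coil3, coil4 only 2 to 4 are there at a start; the rules pass over those that are not, and their reading is None.
At some moment in a run one of coil1, coil2, coil3, coil4 may be knocked a few centimetres aside while the robot is not near it.
Once in a run the grip may slacken for a moment while it holds something.
It also fails if it takes over 210 s, if anything falls off the work surface, if the arm or the gripper's body presses on something with over 40 N, if the wrist force passes 120 N, or if a joint passes its speed limit or range.

## Working session

There is one attempt and no reset: what is moved stays moved. The work goes in short steps, Python scripts to look and compute and a shell command to move; the robot and the scene stay as the last step left them, time stands still between calls to the robot, and variables do not carry over. Pictures are saved under pics/ and viewed, at most 14 in all, crops included, and the job is handed in when it is done.

```bash
ls; mkdir -p pics; cat > h.py <<'E'
import numpy as np, cv2
from plant import r, vision
from scipy.spatial.transform import Rotation as R
def cap(n,save=None):
    c=vision.capture(n)
    if save: cv2.imwrite('pics/'+save+'.png',c['frame'])
    return c
def rays(c,uv):
    K=c['camera_matrix'];uv=np.atleast_2d(uv).astype(float)
    d=np.stack([(uv[:,0]-K[0,2])/K[0,0],(uv[:,1]-K[1,2])/K[1,1]],1)
    s=d.copy()
    for _ in range(20): s=d/(1+c['k1']*(s**2).sum(1,keepdims=True))
    E=c['extrinsics'];v=np.c_[s[:,0],-s[:,1],-np.ones(len(s))]
    return -E[:3,:3].T@E[:3,3], v@E[:3,:3]   # v: unit optical depth
def onz(c,uv,z):
    o,v=rays(c,uv); return o+v*((z-o[2])/v[:,2:3])
def dep(c,uv):
    o,v=rays(c,uv);uv=np.atleast_2d(uv).astype(int)
    return o+v*c['depth'][uv[:,1],uv[:,0]][:,None]
def cloud(c):
    g=np.stack(np.meshgrid(np.arange(640),np.arange(400)),-1).reshape(-1,2)
    return dep(c,g).reshape(400,640,3)
def proj(c,P):
    P=np.atleast_2d(P);E=c['extrinsics'];q=P@E[:3,:3].T+E[:3,3]
    s=np.c_[q[:,0],-q[:,1]]/-q[:,2:3];s=s*(1+c['k1']*(s**2).sum(1,keepdims=True))
    K=c['camera_matrix'];return np.c_[s[:,0]*K[0,0]+K[0,2],s[:,1]*K[1,1]+K[1,2]]
def st():
    s=r.get_state();return s
E
python3 - <<'E'
from h import *
for n in('scene','top'):
    c=cap(n,n+'0');print(n,c['k1'],rays(c,[[320,200]]))
s=st();print(s['tcp_pos'],s['eef_rot'],s['contact_force'],s['gripper_width'],s['time_s'])
E
```

```text
pics
scene 0.017276514337240038 (array([ 1.18514649, -0.80093251,  0.80379012]), array([[-0.51328116,  0.67523937, -0.52978932]]))
top -0.14021961333584504 (array([0.42655827, 0.01570691, 1.38856233]), array([[ 0.06582997,  0.00988524, -0.99782418]]))
[ 0.22735886 -0.635125    0.2477149 ] [ 1.79914421e+02 -8.95750300e-03 -1.60306168e+02] [0.36908814 0.17222469 0.37479028] 0.08765286186049445 0.1
```

View pics/scene0.png

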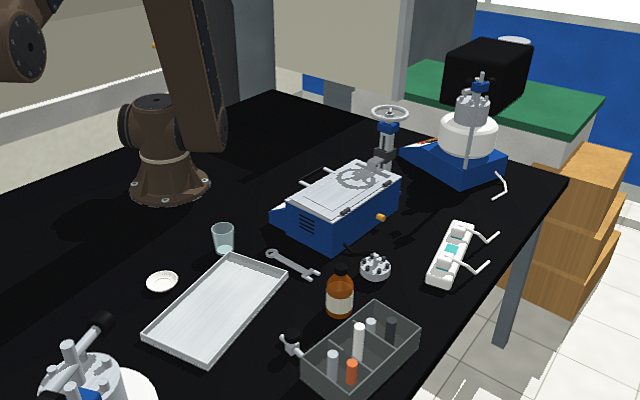

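View pics/top0.png

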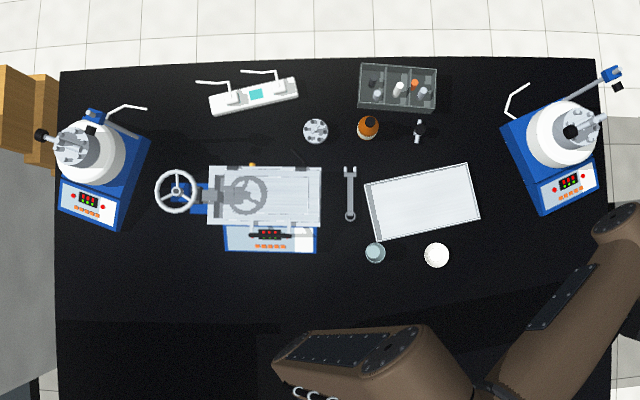

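The scene picture shows the shut cover, handle, wheel and tray. In the top picture the cover spans (207..322, 165..227), the wheel is at (177,190), the handle at (270,235) and the tray corners are around (365,185), (467,163), (481,218), (375,241). Bath x ≈ world x.

```bash
python3 - <<'E'
from h import *
c=cap('top');P=cloud(c);hsv=cv2.cvtColor(c['frame'],cv2.COLOR_BGR2HSV)
s=cap('scene');
def rect(m,z,name):
    n,l,stt,_=cv2.connectedComponentsWithStats(m.astype(np.uint8))
    k=1+np.argmax(stt[1:,4]); cs,_=cv2.findContours((l==k).astype(np.uint8),0,2)
    cn=max(cs,key=cv2.contourArea)[:,0]
    w=onz(c,cn,z)[:,:2].astype(np.float32)
    rr=cv2.minAreaRect(w*1000);print(name,rr,cv2.boxPoints(rr).round().tolist())
Z=P[...,2]; u,v=np.meshgrid(np.arange(640),np.arange(400))
box=lambda a,b,d,e:(u>a)&(u<b)&(v>d)&(v<e)
rect(box(200,330,150,232)&(abs(Z-.112)<.012)&(hsv[...,2]>100),.113,'cover')
rect(box(355,490,155,250)&(hsv[...,2]>90)&(hsv[...,1]<60)&(Z<.04),.02,'tray')
m=box(140,215,155,222)&(abs(Z-.265)<.02)
q=onz(c,np.c_[u[m],v[m]],.266)[:,:2].astype(np.float32)
print('wheel',cv2.minEnclosingCircle(q*1000),m.sum(), np.median(Z[m]))
# spoke angles
ctr=np.array(cv2.minEnclosingCircle(q)[0]);d=q-ctr;rad=np.hypot(*d.T);sel=(rad>.020)&(rad<.036)
a=np.degrees(np.arctan2(d[sel,1],d[sel,0]))%120;print('spokes mod120',np.histogram(a,12,(0,120))[0])
# handle: dark bar on the panel
m=box(240,300,222,245)&(Z>.095)&(Z<.13)&(hsv[...,2]<70)
print('handle',m.sum(),np.c_[u[m],v[m]].min(0),np.c_[u[m],v[m]].max(0),P[m].mean(0) if m.sum() else 0)
E
cat > z.py <<'E'
E
python3 - <<'E'
import cv2
a=cv2.imread('pics/top0.png')[140:270,140:340];cv2.imwrite('pics/crop1.png',cv2.resize(a,None,fx=4,fy=4,interpolation=2))
E
```

```text
cover ((517.7554931640625, 180.31118774414062), (304.6072692871094, 174.87380981445312), 87.51758575439453) [[424.0, 32.0], [599.0, 24.0], [612.0, 329.0], [437.0, 336.0]]
tray ((506.4607238769531, -263.47882080078125), (172.59915161132812, 312.7861328125), 11.01684856414795) [[392.0, -126.0], [452.0, -433.0], [621.0, -400.0], [561.0, -93.0]]
wheel ((530.5595703125, 372.96209716796875), 53.757362365722656) 805 0.2651381941941462
spokes mod120 [24  1  0  0  0  0  0  0  0  0  9 33]
handle 136 [249 233] [290 237] [0.41992007 0.16081554 0.12485293]
```

View pics/crop1.png

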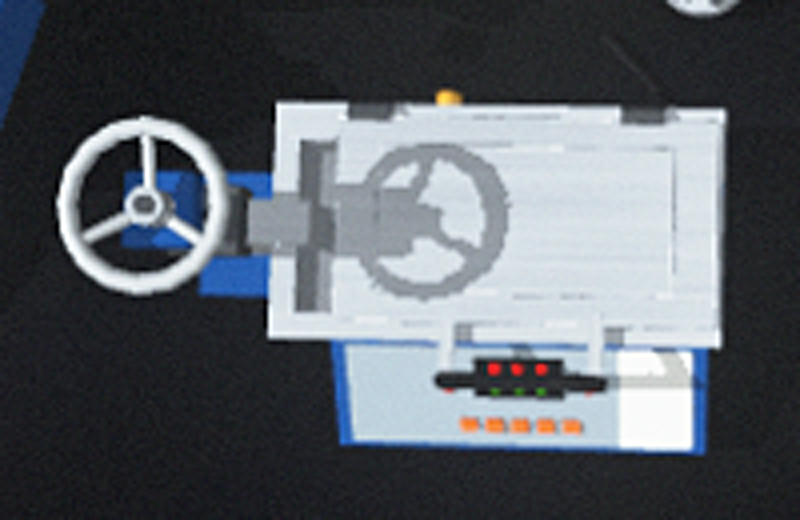

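```bash
cat > plan.py <<'E'
import sys,numpy as np
from h import *
# usage: plan.py x y z yaw   -> total tool shift in rows-units (20mm) after turning, turn units (4deg)
def plan(x,y,z,yaw):
    s=st();p=np.array(s['tcp_pos']);e=s['eef_rot']
    w=(yaw-e[2]+180)%360-180
    d=R.from_euler('xyz',[180,0,yaw],degrees=True).inv().apply(np.array([x,y,z])-p)/.02
    print('pos',np.round(p,4),'rot',np.round(e,1),'j6',round(s['joints'][5],1),'t',round(s['time_s'],1),'F',np.round(s['contact_force'],1),'w',round(s['gripper_width'],4))
    print('shift units',np.round(d,2),'turn wz units',round(-w/4,2))
if __name__=='__main__': plan(*map(float,sys.argv[1:5]))
E
R='[0,0,0,0,0,-1,-0.4]' # noqa (unused)
python3 -m pendant '[[[0,0,0,0,0,-1,-0.4],[0,0,0,0,0,-1,-0.4],[0,0,0,0,0,-1,-0.4],[0,0,0,0,0,-1,-0.4],[0,0,0,0,0,-1,-0.4],[0,0,0,0,0,-1,-0.4],[0,0,0,0,0,-1,-0.4],[0,0,0,0,0,-1,-0.4]]]' 20
python3 -m pendant '[[[0,0,0,0,0,-1,-0.4],[0,0,0,0,0,-1,-0.4],[0,0,0,0,0,-1,-0.4],[0,0,0,0,0,-1,-0.4],[0,0,0,0,0,-1,-0.4],[0,0,0,0,0,-1,-0.4],[0,0,0,0,0,-1,-0.4],[0,0,0,0,0,-1,-0.4]]]'
python3 plan.py 0.5 -0.25 0.25 -92.5
```

```text
time_s: 1.0
tcp_pos: [0.2275, -0.6354, 0.2483]
eef_rot: [180.0, 0.0, -128.1]
contact_force: [0.0, 0.4, 0.1]
gripper_width: 0.0301
gripper_force: 0.0
time_s: 1.8
tcp_pos: [0.2275, -0.6354, 0.2483]
eef_rot: [180.0, 0.0, -96.1]
contact_force: [0.4, -0.6, 0.0]
gripper_width: 0.0267
gripper_force: 0.0
pos [ 0.2275 -0.6354  0.2483] rot [180.    0.  -96.1] j6 47.7 t 1.8 F [ 0.4 -0.6  0. ] w 0.0267
shift units [-19.84 -12.77  -0.09] turn wz units -0.91
```

```bash

python3 -m pendant '[[[-1,-0.8,0,0,0,-0.91,-0.4],[-1,-0.8,0,0,0,0,-0.4],[-1,-0.8,0,0,0,0,-0.4],[-1,-0.8,0,0,0,0,-0.4],[-1,-0.8,0,0,0,0,-0.4],[-1,-0.8,0,0,0,0,-0.4],[-1,-0.8,0,0,0,0,-0.4],[-1,-0.8,0,0,0,0,-0.4]]]' >/dev/null
python3 -m pendant '[[[-1,-0.8,0,0,0,0,-0.4],[-1,-0.8,0,0,0,0,-0.4],[-1,-0.8,0,0,0,0,-0.4],[-1,-0.8,0,0,0,0,-0.4],[-1,-0.8,0,0,0,0,-0.4],[-1,-0.8,0,0,0,0,-0.4],[-1,-0.8,0,0,0,0,-0.4],[-1,-0.8,0,0,0,0,-0.4]]]' >/dev/null
python3 -m pendant '[[[-1,0.2,0,0,0,0,-0.4],[-1,0.2,0,0,0,0,-0.4],[-1,0.2,0,0,0,0,-0.4],[-1,0.2,0,0,0,0,-0.4],[-1,0.2,0,0,0,0,-0.4],[-1,0.2,0,0,0,0,-0.4],[-1,0.2,0,0,0,0,-0.4],[-1,0.2,0,0,0,0,-0.4]]]' >/dev/null
python3 -m pendant '[[[-1,0.2,0,0,0,0,-0.4],[-1,0.2,0,0,0,0,-0.4],[-1,0.2,0,0,0,0,-0.4],[-1,0.2,0,0,0,0,-0.4],[-1,0.2,0,0,0,0,-0.4],[-1,0.2,0,0,0,0,-0.4],[-1,0.2,0,0,0,0,-0.4],[-1,0.2,0,0,0,0,-0.4]]]' 
python3 -m pendant '[[[-1,0.2,0,0,0,0,-0.4],[-1,0.2,0,0,0,0,-0.4],[-1,0.2,0,0,0,0,-0.4],[-1,0.2,0,0,0,0,-0.4],[-1,0.2,0,0,0,0,-0.4],[-1,0.2,0,0,0,0,-0.4],[0,0,0,0,0,0,-0.4],[0,0,0,0,0,0,-0.4]]]' 
python3 plan.py 0.417 0.1634 0.125 -92.5
python3 - <<'E'
from h import *
c=cap('top');P=cloud(c);f=cap('scene','sc1')
print(proj(f,[[.4198,.1634,.112],[.4198,.1634,.118]]))
E
```

```text
time_s: 5.0
tcp_pos: [0.4499, -0.0054, 0.2486]
eef_rot: [-180.0, 0.0, -92.7]
contact_force: [-0.0, 0.1, -0.9]
gripper_width: 0.026
gripper_force: 0.0
time_s: 5.8
tcp_pos: [0.4316, 0.1149, 0.2485]
eef_rot: [180.0, -0.0, -92.6]
contact_force: [-0.7, -0.2, -0.1]
gripper_width: 0.0261
gripper_force: 0.0
pos [0.4316 0.1149 0.2485] rot [180.   -0.  -92.6] j6 -42.9 t 5.8 F [-0.7 -0.2 -0.1] w 0.0261
shift units [-2.39  0.83  6.18] turn wz units -0.02
[[311.10965394 176.15140332]
 [311.12349511 174.24966969]]
```

View pics/sc1.png

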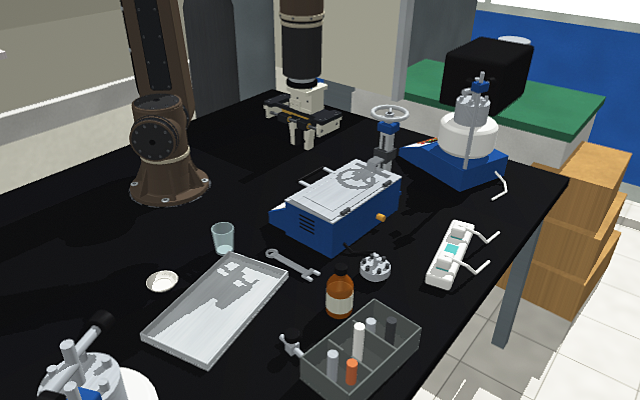

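```bash

python3 -m pendant '[[[-0.78,0.28,0,0,0,0,-0.4],[-0.78,0.28,0,0,0,0,-0.4],[-0.78,0.28,0,0,0,0,-0.4],[0,0,0,0,0,0,-0.4],[0,0,1,0,0,0,-0.4],[0,0,1,0,0,0,-0.4],[0,0,1,0,0,0,-0.4],[0,0,1,0,0,0,-0.4]]]' 
python3 -m pendant '[[[0,0,0.5,0,0,0,-0.4],[0,0,0.5,0,0,0,-0.4],[0,0,0.5,0,0,0,-0.4],[0,0,0.5,0,0,0,-0.4],[0,0,0.5,0,0,0,-0.4],[0,0,0,0,0,0,-0.4],[0,0,0,0,0,0,-0.4],[0,0,0,0,0,0,-0.4]]]' 
python3 plan.py 0.417 0.162 0.118 -92.5
python3 -m pendant '[[[0,0,0,0,0,0,-1],[0,0,0,0,0,0,-1],[0,0,0,0,0,0,-1],[0,0,0,0,0,0,-1],[0,0,0,0,0,0,-1],[0,0,0,0,0,0,-1],[0,0,0,0,0,0,-1],[0,0,0,0,0,0,-1]]]' 20
python3 plan.py 0.42 0.162 0.118 -92.5
python3 - <<'E'
import numpy as np
# arc increments, tool units: ty=-dx/20, tz=-dz/20 ; 22 steps
t=np.linspace(0,1.9,33);x=-178*np.cos(t);z=178*np.sin(t)
print(np.c_[-np.diff(x)/20,-np.diff(z)/20].round(2).tolist())
E
```

```text
time_s: 6.7
tcp_pos: [0.4173, 0.1613, 0.1679]
eef_rot: [-180.0, 0.0, -92.7]
contact_force: [-0.1, 0.6, -0.0]
gripper_width: 0.026
gripper_force: 0.0
time_s: 7.5
tcp_pos: [0.4174, 0.1626, 0.1189]
eef_rot: [-180.0, 0.0, -92.6]
contact_force: [-0.6, -0.3, -0.0]
gripper_width: 0.0263
gripper_force: 0.0
pos [0.4174 0.1626 0.1189] rot [-180.     0.   -92.6] j6 -49.3 t 7.5 F [-0.6 -0.3 -0. ] w 0.0263
shift units [0.03 0.02 0.05] turn wz units -0.04
time_s: 8.3
tcp_pos: [0.421, 0.1627, 0.1202]
eef_rot: [-179.6, 0.1, -92.6]
contact_force: [20.8, -10.8, -5.1]
gripper_width: 0.0114
gripper_force: 20.0
pos [0.421  0.1627 0.1202] rot [-1.796e+02  1.000e-01 -9.260e+01] j6 -49.3 t 8.3 F [ 20.8 -10.8  -5.1] w 0.0114
shift units [0.04 0.05 0.11] turn wz units -0.02
[[-0.02, -0.53], [-0.05, -0.53], [-0.08, -0.52], [-0.11, -0.52], [-0.14, -0.51], [-0.17, -0.5], [-0.2, -0.49], [-0.23, -0.48], [-0.26, -0.46], [-0.28, -0.45], [-0.31, -0.43], [-0.33, -0.41], [-0.36, -0.39], [-0.38, -0.37], [-0.4, -0.34], [-0.42, -0.32], [-0.44, -0.29], [-0.46, -0.27], [-0.47, -0.24], [-0.48, -0.21], [-0.5, -0.18], [-0.51, -0.15], [-0.51, -0.12], [-0.52, -0.09], [-0.52, -0.06], [-0.53, -0.03], [-0.53, 0.0], [-0.53, 0.03], [-0.52, 0.06], [-0.52, 0.09], [-0.51, 0.13], [-0.5, 0.16]]
```

```bash

python3 -m pendant '[[[0,-0.2,-0.53,0,0,0,-1],[0,-0.05,-0.53,0,0,0,-1],[0,-0.08,-0.52,0,0,0,-1],[0,-0.11,-0.52,0,0,0,-1],[0,-0.14,-0.51,0,0,0,-1],[0,-0.17,-0.5,0,0,0,-1],[0,-0.2,-0.49,0,0,0,-1],[0,-0.23,-0.48,0,0,0,-1]]]' 
python3 -m pendant '[[[0,-0.26,-0.46,0,0,0,-1],[0,-0.28,-0.45,0,0,0,-1],[0,-0.31,-0.43,0,0,0,-1],[0,-0.33,-0.41,0,0,0,-1],[0,-0.36,-0.39,0,0,0,-1],[0,-0.38,-0.37,0,0,0,-1],[0,-0.4,-0.34,0,0,0,-1],[0,-0.42,-0.32,0,0,0,-1]]]'
```

```text
time_s: 9.1
tcp_pos: [0.4463, 0.1616, 0.2013]
eef_rot: [-179.4, 0.1, -92.6]
contact_force: [39.8, -7.9, -32.0]
gripper_width: 0.012
gripper_force: 20.0
time_s: 9.9
tcp_pos: [0.4961, 0.159, 0.2602]
eef_rot: [179.9, -0.0, -92.7]
contact_force: [17.3, 2.3, -31.3]
gripper_width: 0.0112
gripper_force: 20.0
```

```bash

python3 -m pendant '[[[0,-0.44,-0.29,0,0,0,-1],[0,-0.46,-0.27,0,0,0,-1],[0,-0.47,-0.24,0,0,0,-1],[0,-0.48,-0.21,0,0,0,-1],[0,-0.5,-0.18,0,0,0,-1],[0,-0.51,-0.15,0,0,0,-1],[0,-0.51,-0.12,0,0,0,-1],[0,-0.52,-0.09,0,0,0,-1]]]' 12
python3 -m pendant '[[[0,-0.52,-0.06,0,0,0,-1],[0,-0.53,-0.03,0,0,0,-1],[0,-0.53,0,0,0,0,-1],[0,-0.53,0.03,0,0,0,-1],[0,-0.52,0.06,0,0,0,-1],[0,-0.52,0.09,0,0,0,-1],[0,-0.51,0.13,0,0,0,-1],[0,-0.2,0.06,0,0,0,-1]]]'
python3 plan.py .655 .153 .283 -92.5
```

```text
time_s: 10.7
tcp_pos: [0.5736, 0.1553, 0.2945]
eef_rot: [179.9, 0.0, -92.7]
contact_force: [-1.3, 6.7, -13.9]
gripper_width: 0.0115
gripper_force: 12.0
time_s: 11.5
tcp_pos: [0.6517, 0.1519, 0.2907]
eef_rot: [-179.9, 0.0, -92.6]
contact_force: [-4.5, 5.5, -4.2]
gripper_width: 0.0115
gripper_force: 12.0
pos [0.6517 0.1519 0.2907] rot [-179.9    0.   -92.6] j6 -32.4 t 11.5 F [-4.5  5.5 -4.2] w 0.0115
shift units [-0.06 -0.16  0.38] turn wz units -0.03
```

```bash

python3 -m pendant '[[[0,-0.2,0.07,0,0,0,-1],[0,-0.15,0.05,0,0,0,-1],[0,-0.1,0.03,0,0,0,-1],[0,-0.1,0.03,0,0,0,-1],[0,0,0,0,0,0,-1],[0,0,0,0,0,0,-1],[0,0,0,0,0,0,-1],[0,0,0,0,0,0,-1]]]'
python3 plan.py .655 .153 .283 -92.5
```

```text
time_s: 12.3
tcp_pos: [0.658, 0.1506, 0.2884]
eef_rot: [179.8, -0.0, -92.6]
contact_force: [-23.6, 5.5, 15.0]
gripper_width: 0.0141
gripper_force: 12.0
pos [0.658  0.1506 0.2884] rot [179.8  -0.  -92.6] j6 -31.9 t 12.3 F [-23.6   5.5  15. ] w 0.0141
shift units [-0.11  0.16  0.27] turn wz units -0.03
```

```bash

python3 -m pendant '[[[0,0.1,0,0,0,0,-0.4],[0,0.05,0,0,0,0,-0.4],[0,0,0,0,0,0,-0.4],[0,0,0,0,0,0,-0.4],[0,0,-0.5,0,0,0,-0.45],[0,0,-1,0,0,0,-0.45],[0,0,-1,0,0,0,-0.45],[0,0,-1,0,0,0,-0.45]]]'
python3 -m pendant '[[[-0.98,0.84,0,0,0,0,-0.45],[-0.98,0.84,0,0,0,0,-0.45],[-0.98,0.84,0,0,0,0,-0.45],[-0.98,0.84,0,0,0,0,-0.45],[-0.98,0.84,0,0,0,0,-0.45],[-0.98,0.84,0,0,0,0,-0.45],[-0.98,0.84,0,0,0,0,-0.45],[-0.98,0.84,0,0,0,0,-0.45]]]'
python3 -m pendant '[[[-0.98,0.84,0,0,0,0,-0.45],[-0.98,0.84,0,0,0,0,-0.45],[-0.98,0.84,0,0,0,0,-0.45],[0,0,0,0,0,-1,-0.45],[0,0,0,0,0,-1,-0.45],[0,0,0,0,0,-1,-0.45],[0,0,0,0,0,-1,-0.45],[0,0,0,0,0,-1,-0.45]]]' >/dev/null
python3 -m pendant '[[[0,0,0,0,0,-1,-0.45],[0,0,0,0,0,-1,-0.45],[0,0,0,0,0,-1,-0.45],[0,0,0,0,0,-1,-0.45],[0,0,0,0,0,-1,-0.45],[0,0,0,0,0,-1,-0.45],[0,0,0,0,0,-1,-0.45],[0,0,0,0,0,-1,-0.45]]]' >/dev/null
python3 -m pendant '[[[0,0,0,0,0,-1,-0.45],[0,0,0,0,0,-1,-0.45],[0,0,0,0,0,-1,-0.45],[0,0,0,0,0,-1,-0.45],[0,0,0,0,0,-1,-0.45],[0,0,0,0,0,-1,-0.45],[0,0,0,0,0,-1,-0.45],[0,0,0,0,0,-1,-0.45]]]' >/dev/null
python3 -m pendant '[[[0,0,0,0,0,-1,-0.45],[0,0,0,0,0,-1,-0.45],[0,0,0,0,0,-1,-0.45],[0,0,0,0,0,-1,-0.45],[0,0,0,0,0,-1,-0.45],[0,0,0,0,0,-1,-0.45],[0,0,0,0,0,-1,-0.45],[0,0,0,0,0,-1,-0.45]]]' >/dev/null
python3 -m pendant '[[[0,0,0,0,0,-1,-0.45],[0,0,0,0,0,-1,-0.45],[0,0,0,0,0,-1,-0.45],[0,0,0,0,0,-1,-0.45],[0,0,0,0,0,-1,-0.45],[0,0,0,0,0,-1,-0.45],[0,0,0,0,0,-1,-0.45],[0,0,0,0,0,-1,-0.45]]]' >/dev/null
python3 -m pendant '[[[0,0,0,0,0,-1,-0.45],[0,0,0,0,0,-1,-0.45],[0,0,0,0,0,-1,-0.45],[0,0,0,0,0,-1,-0.45],[0,0,0,0,0,-1,-0.45],[0,0,0,0,0,-1,-0.45],[0,0,0,0,0,-1,-0.45],[0,0,0,0,0,-1,-0.45]]]'
python3 plan.py .4829 .376 .267 87.5
python3 - <<'E'
from h import *
c=cap('top','top2');cap('scene','sc2')
E
```

```text
time_s: 13.1
tcp_pos: [0.6587, 0.1508, 0.3569]
eef_rot: [-180.0, -0.0, -92.7]
contact_force: [-0.1, 0.0, 0.1]
gripper_width: 0.0242
gripper_force: 0.0
time_s: 13.9
tcp_pos: [0.5311, 0.3147, 0.3562]
eef_rot: [-179.9, 0.0, -92.7]
contact_force: [0.7, 0.3, 0.9]
gripper_width: 0.0237
gripper_force: 0.0
time_s: 18.7
tcp_pos: [0.4842, 0.375, 0.3562]
eef_rot: [180.0, -0.0, 87.5]
contact_force: [0.1, -0.4, 0.9]
gripper_width: 0.0241
gripper_force: 0.0
pos [0.4842 0.375  0.3562] rot [180.   -0.   87.5] j6 121.5 t 18.7 F [ 0.1 -0.4  0.9] w 0.0241
shift units [ 0.05 -0.07  4.46] turn wz units -0.0
```

View pics/top2.png

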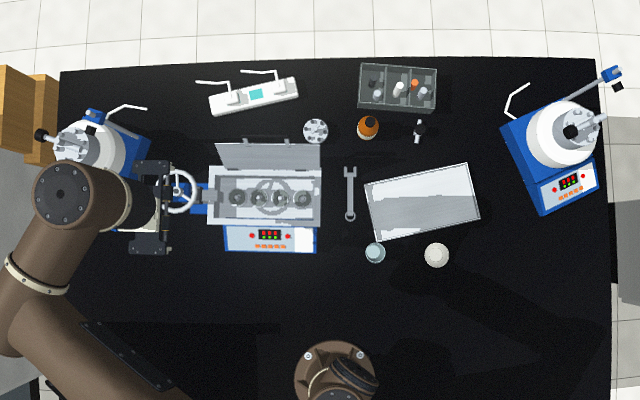

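View pics/sc2.png

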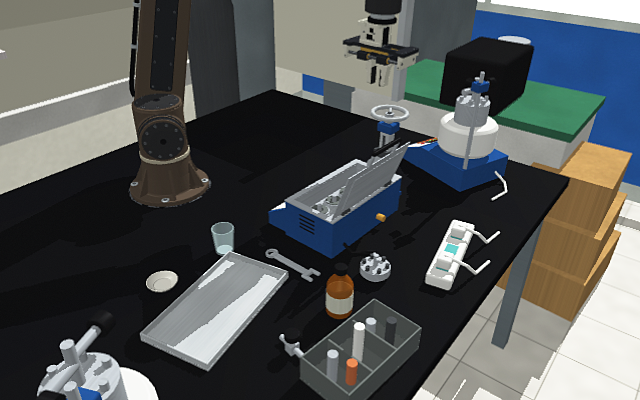

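The cover stands open on its stop. Four coils show at pixels (238,197), (258,198), (279,199), (302,199). The gripper is above the near side of the wheel rim.

```bash

python3 -m pendant '[[[0.05,-0.07,0.5,0,0,0,-0.45],[0,0,1,0,0,0,-0.45],[0,0,1,0,0,0,-0.45],[0,0,0.5,0,0,0,-0.45],[0,0,0.5,0,0,0,-0.45],[0,0,0.5,0,0,0,-0.45],[0,0,0.46,0,0,0,-0.45],[0,0,0,0,0,0,-0.45]]]'
python3 plan.py .4829 .376 .267 87.5
python3 -m pendant '[[[0,0,0,0,0,0,-1],[0,0,0,0,0,0,-1],[0,0,0,0,0,0,-1],[0,0,0,0,0,0,-1],[0,0,0,0,0,0,-1],[0,0,0,0,0,0,-1],[0,0,0,0,0,0,-1],[0,0,0,0,0,0,-1]]]' 35
python3 plan.py .4829 .376 .267 87.5
```

```text
time_s: 19.6
tcp_pos: [0.482, 0.3758, 0.2648]
eef_rot: [-179.9, 0.1, 87.3]
contact_force: [0.5, 0.4, -0.5]
gripper_width: 0.024
gripper_force: 0.0
pos [0.482  0.3758 0.2648] rot [-1.799e+02  1.000e-01  8.730e+01] j6 121.1 t 19.6 F [ 0.5  0.4 -0.5] w 0.024
shift units [ 0.01  0.04 -0.11] turn wz units -0.05
time_s: 20.4
tcp_pos: [0.4849, 0.3762, 0.2667]
eef_rot: [179.8, -0.1, 87.3]
contact_force: [12.7, -1.8, -7.1]
gripper_width: 0.0121
gripper_force: 33.7
pos [0.4849 0.3762 0.2667] rot [ 1.798e+02 -1.000e-01  8.730e+01] j6 121.1 t 20.4 F [12.7 -1.8 -7.1] w 0.0121
shift units [-0.01 -0.1  -0.01] turn wz units -0.05
```

```bash

python3 -m pendant '[[[0.167,0.12,0,0,0,1,-1],[0.167,0.05,0,0,0,1,-1],[0.167,0.006,0,0,0,1,-1],[0.167,0.006,0,0,0,1,-1],[0.167,0.006,0,0,0,1,-1],[0.167,0.006,0,0,0,1,-1],[0.167,0.006,0,0,0,1,-1],[0.167,0.006,0,0,0,1,-1]]]'
python3 plan.py .4829 .376 .267 87.5
python3 -m pendant '[[[0.167,0.006,0,0,0,1,-1],[0.167,0.006,0,0,0,1,-1],[0.167,0.006,0,0,0,1,-1],[0.167,0.006,0,0,0,1,-1],[0.167,0.006,0,0,0,1,-1],[0.167,0.006,0,0,0,1,-1],[0.167,0.006,0,0,0,1,-1],[0.167,0.006,0,0,0,1,-1]]]'
python3 plan.py .4829 .376 .267 87.5
```

```text
time_s: 21.2
tcp_pos: [0.4929, 0.4005, 0.2666]
eef_rot: [-179.9, 0.1, 55.2]
contact_force: [-5.8, -2.6, 2.0]
gripper_width: 0.012
gripper_force: 34.0
pos [0.4929 0.4005 0.2666] rot [-1.799e+02  1.000e-01  5.520e+01] j6 88.6 t 21.2 F [-5.8 -2.6  2. ] w 0.012
shift units [-1.25 -0.45 -0.02] turn wz units -8.08
time_s: 22.0
tcp_pos: [0.5132, 0.4176, 0.2666]
eef_rot: [-180.0, 0.1, 23.2]
contact_force: [-7.3, -0.8, 2.7]
gripper_width: 0.0117
gripper_force: 33.9
pos [0.5132 0.4176 0.2666] rot [-1.80e+02  1.00e-01  2.32e+01] j6 57.3 t 22.0 F [-7.3 -0.8  2.7] w 0.0117
shift units [-2.15 -1.42 -0.02] turn wz units -16.08
```

```bash

python3 -m pendant '[[[0.167,0.006,0,0,0,1,-1],[0.167,0.006,0,0,0,1,-1],[0.167,0.006,0,0,0,1,-1],[0.167,0.006,0,0,0,1,-1],[0.167,0.006,0,0,0,1,-1],[0.167,0.006,0,0,0,1,-1],[0.167,0.006,0,0,0,1,-1],[0.167,0.006,0,0,0,1,-1]]]' | grep -E "pos|force"
python3 -m pendant '[[[0.167,0.006,0,0,0,1,-1],[0.167,0.006,0,0,0,1,-1],[0.167,0.006,0,0,0,1,-1],[0.167,0.006,0,0,0,1,-1],[0.167,0.006,0,0,0,1,-1],[0.167,0.006,0,0,0,1,-1],[0.167,0.006,0,0,0,1,-1],[0.167,0.006,0,0,0,1,-1]]]' | grep -E "pos|force"
python3 -m pendant '[[[0.167,0.006,0,0,0,1,-1],[0.167,0.006,0,0,0,1,-1],[0.167,0.006,0,0,0,1,-1],[0.167,0.006,0,0,0,1,-1],[0.167,0.006,0,0,0,1,-1],[0.167,0.006,0,0,0,1,-1],[0.167,0.006,0,0,0,1,-1],[0.167,0.006,0,0,0,1,-1]]]' | grep -E "pos|force"
python3 -m pendant '[[[0.167,0.006,0,0,0,1,-1],[0.167,0.006,0,0,0,1,-1],[0.167,0.006,0,0,0,1,-1],[0.167,0.006,0,0,0,1,-1],[0.167,0.006,0,0,0,1,-1],[0.167,0.006,0,0,0,1,-1],[0.167,0.006,0,0,0,1,-1],[0.167,0.006,0,0,0,1,-1]]]' | grep -E "pos|force"
python3 plan.py .5669 .4061 .36 -48.5
```

```text
tcp_pos: [0.5393, 0.4211, 0.2666]
contact_force: [-8.1, -0.4, 2.3]
gripper_force: 33.9
tcp_pos: [0.563, 0.4103, 0.2666]
contact_force: [-9.5, 0.3, 2.4]
gripper_force: 33.8
tcp_pos: [0.5772, 0.3888, 0.2666]
contact_force: [-9.6, 2.7, 3.1]
gripper_force: 33.7
tcp_pos: [0.5781, 0.3633, 0.2666]
contact_force: [-7.5, 6.0, 1.5]
gripper_force: 33.8
pos [0.5781 0.3633 0.2666] rot [ 1.799e+02  1.000e-01 -1.048e+02] j6 -63.1 t 25.2 F [-7.5  6.   1.5] w 0.0119
shift units [-1.97 -1.   -4.67] turn wz units -14.06
```

```bash

python3 -m pendant '[[[0.167,0.006,0,0,0,1,-1],[0.167,0.006,0,0,0,1,-1],[0.167,0.006,0,0,0,1,-1],[0.167,0.006,0,0,0,1,-1],[0.167,0.006,0,0,0,1,-1],[0.167,0.006,0,0,0,1,-1],[0.167,0.006,0,0,0,1,-1],[0.167,0.006,0,0,0,1,-1]]]' | grep -E "pos|force"
python3 -m pendant '[[[0.167,0.006,0,0,0,1,-1],[0.167,0.006,0,0,0,1,-1],[0.167,0.006,0,0,0,1,-1],[0.167,0.006,0,0,0,1,-1],[0.167,0.006,0,0,0,1,-1],[0.167,0.006,0,0,0,1,-1],[0.167,0.006,0,0,0,1,-1],[0.167,0.006,0,0,0,1,-1]]]' | grep -E "pos|force"
python3 plan.py .4829 .376 .267 87.5
python3 -m pendant '[[[0,0,0,0,0,0,-0.45],[0,0,0,0,0,0,-0.45],[0,0,0,0,0,0,-0.45],[0,0,0,0,0,0,-0.45],[0,0,-0.5,0,0,0,-0.45],[0,0,-1,0,0,0,-0.45],[0,0,-1,0,0,0,-0.45],[0,0,-1,0,0,0,-0.45]]]'
python3 - <<'E'
from h import *
c=cap('top','top3');K=cloud(c)
# deck/coil heights in tank
for u in (238,258,279,302): print(u, np.nanmax(K[180:215,u-6:u+7,2]).round(3), np.median(K[185:210,u-6:u+7,2]).round(3))
a=c['frame'][130:260,140:340];cv2.imwrite('pics/crop3.png',cv2.resize(a,None,fx=4,fy=4,interpolation=2))
E
```

```text
tcp_pos: [0.5656, 0.3411, 0.2667]
contact_force: [-3.6, 7.0, -1.0]
gripper_force: 33.9
tcp_pos: [0.543, 0.3285, 0.2667]
contact_force: [0.7, 6.3, -3.2]
gripper_force: 34.0
pos [0.543  0.3285 0.2667] rot [ 1.798e+02  1.000e-01 -1.688e+02] j6 -127.5 t 26.8 F [ 0.7  6.3 -3.2] w 0.012
shift units [ 2.24 -3.1  -0.01] turn wz units 25.93
time_s: 27.6
tcp_pos: [0.5429, 0.3265, 0.3379]
eef_rot: [-180.0, 0.0, -168.7]
contact_force: [0.2, -0.3, 0.4]
gripper_width: 0.0241
gripper_force: 0.0
238 1.389 0.121
258 1.389 0.122
279 0.141 0.123
302 1.389 0.123
```

View pics/crop3.png

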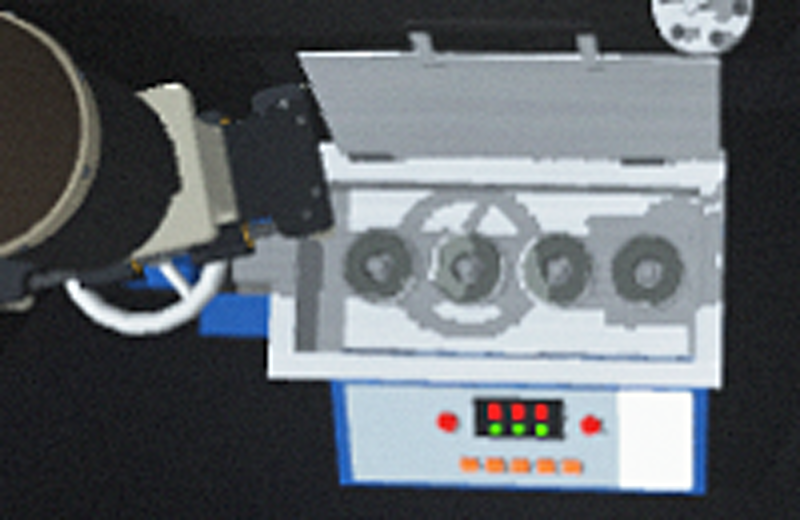

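The rack is partly up with all four coils in place, at crop (380,265), (467,268), (557,268) and (646,270). Next: rewind the wrist and re-grip.

```bash

python3 -m pendant '[[[0,0,0,0,0,-1,-0.45],[0,0,0,0,0,-1,-0.45],[0,0,0,0,0,-1,-0.45],[0,0,0,0,0,-1,-0.45],[0,0,0,0,0,-1,-0.45],[0,0,0,0,0,-1,-0.45],[0,0,0,0,0,-1,-0.45],[0,0,0,0,0,-1,-0.45]]]' >/dev/null
python3 -m pendant '[[[0,0,0,0,0,-1,-0.45],[0,0,0,0,0,-1,-0.45],[0,0,0,0,0,-1,-0.45],[0,0,0,0,0,-1,-0.45],[0,0,0,0,0,-1,-0.45],[0,0,0,0,0,-1,-0.45],[0,0,0,0,0,-1,-0.45],[0,0,0,0,0,-1,-0.45]]]' >/dev/null
python3 -m pendant '[[[0,0,0,0,0,-1,-0.45],[0,0,0,0,0,-1,-0.45],[0,0,0,0,0,-1,-0.45],[0,0,0,0,0,-1,-0.45],[0,0,0,0,0,-1,-0.45],[0,0,0,0,0,-1,-0.45],[0,0,0,0,0,-1,-0.45],[0,0,0,0,0,-1,-0.45]]]' >/dev/null
python3 -m pendant '[[[0,0,0,0,0,-1,-0.45],[0,0,0,0,0,-1,-0.45],[0,0,0,0,0,-1,-0.45],[0,0,0,0,0,-1,-0.45],[0,0,0,0,0,-1,-0.45],[0,0,0,0,0,-1,-0.45],[-0.53,-0.89,0,0,0,0,-0.45],[-0.53,-0.89,0,0,0,0,-0.45]]]' >/dev/null
python3 -m pendant '[[[-0.53,-0.89,0,0,0,0,-0.45],[-0.53,-0.89,0,0,0,0,-0.45],[0,0,0,0,0,0,-0.45],[0,0,0,0,0,0,-0.45],[0,0,0,0,0,0,-0.45],[0,0,0,0,0,0,-0.45],[0,0,0,0,0,0,-0.45],[0,0,0,0,0,0,-0.45]]]' >/dev/null
python3 plan.py .568 .4053 .267 -48.6
```

```text
pos [0.5682 0.4052 0.3366] rot [-180.     0.   -48.7] j6 -10.1 t 31.6 F [ 1.  -0.6  0.1] w 0.024
shift units [-0.01  0.    3.48] turn wz units -0.02
```

```bash

python3 -m pendant '[[[0,0,0.6,0,0,0,-0.45],[0,0,0.8,0,0,0,-0.45],[0,0,0.8,0,0,0,-0.45],[0,0,0.5,0,0,0,-0.45],[0,0,0.4,0,0,0,-0.45],[0,0,0.38,0,0,0,-0.45],[0,0,0,0,0,0,-0.45],[0,0,0,0,0,0,-0.45]]]' | grep -E "pos|force"
python3 -m pendant '[[[0,0,0,0,0,0,-1],[0,0,0,0,0,0,-1],[0,0,0,0,0,0,-1],[0,0,0,0,0,0,-1],[0,0,0,0,0,0,-1],[0,0,0,0,0,0,-1],[0,0,0,0,0,0,-1],[0,0,0,0,0,0,-1]]]' 35 | grep -E "pos|force|width"
python3 plan.py .568 .4053 .267 -48.6
python3 -m pendant '[[[0.167,0.006,0,0,0,1,-1],[0.167,0.006,0,0,0,1,-1],[0.167,0.006,0,0,0,1,-1],[0.167,0.006,0,0,0,1,-1],[0.167,0.006,0,0,0,1,-1],[0.167,0.006,0,0,0,1,-1],[0.167,0.006,0,0,0,1,-1],[0.167,0.006,0,0,0,1,-1]]]' | grep -E "pos|force|rot"
```

```text
tcp_pos: [0.5684, 0.4057, 0.2669]
contact_force: [0.1, 0.1, 1.0]
gripper_force: 0.0
tcp_pos: [0.5679, 0.4052, 0.2671]
contact_force: [-5.4, -2.9, 5.6]
gripper_width: 0.0114
gripper_force: 33.8
pos [0.5679 0.4052 0.2671] rot [180.   -0.  -48.7] j6 -10.1 t 33.2 F [-5.4 -2.9  5.6] w 0.0114
shift units [-0.   -0.01  0.01] turn wz units -0.01
tcp_pos: [0.5787, 0.3823, 0.2671]
eef_rot: [180.0, 0.1, -80.8]
contact_force: [-8.3, 0.5, 5.5]
gripper_force: 34.0
```

```bash

python3 -m pendant '[[[0.167,0.006,0,0,0,1,-1],[0.167,0.006,0,0,0,1,-1],[0.167,0.006,0,0,0,1,-1],[0.167,0.006,0,0,0,1,-1],[0.167,0.006,0,0,0,1,-1],[0.167,0.006,0,0,0,1,-1],[0.167,0.006,0,0,0,1,-1],[0.167,0.006,0,0,0,1,-1]]]' | grep -E "force|rot"
python3 -m pendant '[[[0.167,0.006,0,0,0,1,-1],[0.167,0.006,0,0,0,1,-1],[0.167,0.006,0,0,0,1,-1],[0.167,0.006,0,0,0,1,-1],[0.167,0.006,0,0,0,1,-1],[0.167,0.006,0,0,0,1,-1],[0.167,0.006,0,0,0,1,-1],[0.167,0.006,0,0,0,1,-1]]]' | grep -E "force|rot"
python3 -m pendant '[[[0.167,0.006,0,0,0,1,-1],[0.1,0.003,0,0,0,0.6,-1],[0,0,0,0,0,0,-1],[0,0,0,0,0,0,-1],[0,0,0,0,0,0,-1],[0,0,0,0,0,0,-0.45],[0,0,0,0,0,0,-0.45],[0,0,0,0,0,0,-0.45]]]' | grep -E "force|rot"
python3 -m pendant '[[[0,0,0,0,0,0,-0.45],[0,0,-0.5,0,0,0,-0.45],[0,0,-1,0,0,0,-0.45],[0,0,-1,0,0,0,-0.45],[0,0,-1,0,0,0,-0.45],[0,0,-1,0,0,0,-0.45],[0,0,-1,0,0,0,0.7],[0,0,0,0,0,0,0.7]]]' | grep -E "pos|rot"
python3 - <<'E'
from h import *
c=cap('top');s=cap('scene','sc4');Z=cloud(c)
u,v=np.meshgrid(np.arange(640),np.arange(400));b=(u>205)&(u<330)&(v>170)&(v<228)
z=Z[...,2];print(np.histogram(z[b],bins=np.arange(.04,.22,.006)))
a=c['frame'][130:260,140:340];cv2.imwrite('pics/crop4.png',cv2.resize(a,None,fx=4,fy=4,interpolation=2))
E
python3 plan.py .6 .3 .38 -148
```

```text
eef_rot: [180.0, 0.1, -112.8]
contact_force: [-5.0, 2.4, 4.6]
gripper_force: 34.1
eef_rot: [179.9, 0.2, -144.8]
contact_force: [-3.2, 3.5, 2.7]
gripper_force: 34.2
eef_rot: [-180.0, -0.0, -151.1]
contact_force: [-0.8, 0.7, 0.5]
gripper_force: 0.0
tcp_pos: [0.5564, 0.3323, 0.3808]
eef_rot: [180.0, 0.3, -151.1]
(array([ 264,   49,   20,   16,   28,  128,  131,   33,   47,   39,  511,
       3021,  623,   42,   43,  221,  761,  101,   52,   24,    4,    9,
          4,   24,   69,    0,    0,    0,    0]), array([0.04 , 0.046, 0.052, 0.058, 0.064, 0.07 , 0.076, 0.082, 0.088,
       0.094, 0.1  , 0.106, 0.112, 0.118, 0.124, 0.13 , 0.136, 0.142,
       0.148, 0.154, 0.16 , 0.166, 0.172, 0.178, 0.184, 0.19 , 0.196,
       0.202, 0.208, 0.214]))
pos [0.5554 0.332  0.3774] rot [ 1.800e+02  1.000e-01 -1.511e+02] j6 -109.2 t 37.4 F [ 0.3 -0.2 -0.5] w 0.0423
shift units [-1.04 -2.54 -0.13] turn wz units -0.77
```

View pics/crop4.png

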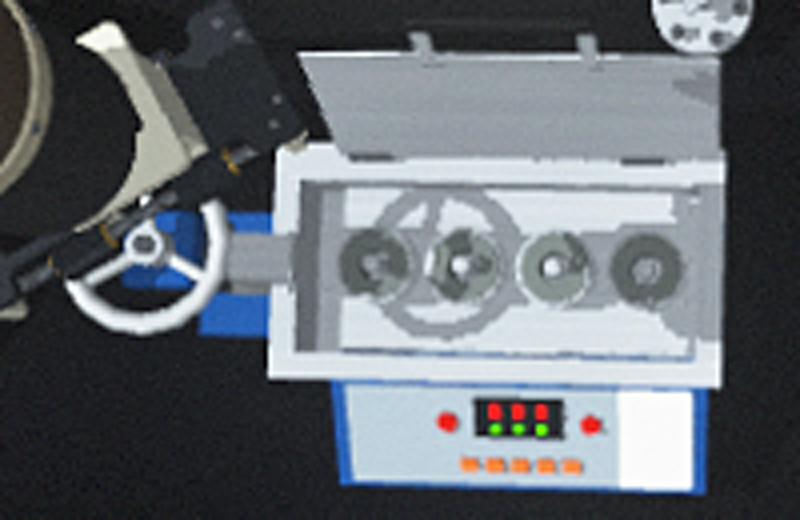

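The rack is level, with the coils at crop (375,265), (463,267), (553,267) and (646,269). Measuring coil centres.

```bash
cat > coils.py <<'E'
from h import *
def coils(zlo,zhi,ztop,box=(205,330,160,230)):
    c=cap('top');P=cloud(c);z=P[...,2];u,v=np.meshgrid(np.arange(640),np.arange(400))
    b=(u>box[0])&(u<box[1])&(v>box[2])&(v<box[3])&(z>zlo)&(z<zhi)
    m=cv2.morphologyEx(b.astype(np.uint8),cv2.MORPH_OPEN,np.ones((3,3)))
    cs,_=cv2.findContours(m,0,2)
    for k in cs:
        if cv2.contourArea(k)<80: continue
        w=onz(c,k[:,0],ztop)[:,:2]*1000
        (x,y),rad=cv2.minEnclosingCircle(w.astype(np.float32));p=cv2.boundingRect(k)
        print('xy',round(x,1),round(y,1),'mean',w.mean(0).round(1),'rad',round(rad,1),'px',p)
if __name__=='__main__':
    import sys
    a=list(map(float,sys.argv[1:4])); coils(*a,*( [tuple(map(int,sys.argv[4:8]))] if len(sys.argv)>7 else []))
E
python3 coils.py .128 .165 .14
python3 -c "
from h import *
c=cap('top');print(onz(c,[[375,253]],.07),onz(c,[[367,124]],.125),onz(c,[[350,192]],.01))"
python3 plan.py .519 .0768 .38 -92.5
```

```text
xy 516.6 77.7 mean [516.6  76.9] rad 25.9 px (292, 188, 19, 20)
xy 519.3 137.1 mean [520.8 133.8] rad 25.9 px (269, 188, 20, 19)
xy 521.6 197.1 mean [519.3 197.7] rad 26.4 px (246, 187, 20, 20)
xy 523.9 255.7 mean [526.4 261.9] rad 26.1 px (224, 187, 19, 19)
xy 607.1 156.0 mean [605.5 137.3] rad 127.7 px (223, 161, 97, 7)
[[ 0.36446951 -0.11894773  0.07      ]] [[ 0.71138436 -0.10234694  0.125     ]] [[ 0.53870394 -0.05775039  0.01      ]]
pos [0.5551 0.3319 0.376 ] rot [-1.800e+02 -1.000e-01 -1.511e+02] j6 -109.2 t 37.5 F [-0.   0.  -0.4] w 0.0506
shift units [12.82  1.24 -0.2 ] turn wz units -14.64
```

```bash

python3 -m pendant '[[[0,0,0,0,0,-1,0.6],[0,0,0,0,0,-1,0.6],[0,0,0,0,0,-1,0.6],[0,0,0,0,0,-1,0.6],[0,0,0,0,0,-1,0.6],[0,0,0,0,0,-1,0.6],[0,0,0,0,0,-1,0.6],[0,0,0,0,0,-1,0.6]]]' >/dev/null
python3 -m pendant '[[[0,0,0,0,0,-1,0.6],[0,0,0,0,0,-1,0.6],[0,0,0,0,0,-1,0.6],[0,0,0,0,0,-1,0.6],[0,0,0,0,0,-1,0.6],[0,0,0,0,0,-1,0.6],[0,0,0,0,0,-0.64,0.6],[0.9,0.1,0,0,0,0,0.6]]]' >/dev/null
python3 -m pendant '[[[1,0.1,0,0,0,0,0.6],[1,0.1,0,0,0,0,0.6],[1,0.1,0,0,0,0,0.6],[1,0.1,0,0,0,0,0.6],[1,0.1,0,0,0,0,0.6],[1,0.1,0,0,0,0,0.6],[1,0.1,0,0,0,0,0.6],[1,0.1,0,0,0,0,0.6]]]' >/dev/null
python3 -m pendant '[[[1,0.1,0,0,0,0,0.6],[1,0.1,0,0,0,0,0.6],[1,0.1,0,0,0,0,0.6],[0.9,0.1,0,0,0,0,0.6],[0,0,1,0,0,0,0.6],[0,0,1,0,0,0,0.6],[0,0,1,0,0,0,0.6],[0,0,1,0,0,0,0.6]]]' >/dev/null
python3 plan.py .517 .0768 .145 -92.5; python3 coils.py .128 .165 .14
```

```text
pos [0.5181 0.0765 0.2958] rot [-180.     0.   -92.5] j6 -32.4 t 40.6 F [-0.2 -0.2 -0.1] w 0.0706
shift units [-0.01  0.05  7.54] turn wz units -0.0
xy 614.3 253.9 mean [608.5 250.9] rad 29.7 px (223, 161, 23, 6)
```

```bash

python3 -m pendant '[[[0,0.05,1,0,0,0,0.6],[0,0,1,0,0,0,0.6],[0,0,1,0,0,0,0.6],[0,0,1,0,0,0,0.6],[0,0,1,0,0,0,0.6],[0,0,0.5,0,0,0,0.6],[0,0,0.5,0,0,0,0.6],[0,0,0.5,0,0,0,0.6]]]' | grep -E "force|pos"
python3 -m pendant '[[[0,0,0.5,0,0,0,0.6],[0,0,0.5,0,0,0,0.6],[0,0,0,0,0,0,0.6],[0,0,0,0,0,0,0],[0,0,0,0,0,0,0],[0,0,0,0,0,0,0],[0,0,0,0,0,0,0],[0,0,0,0,0,0,0]]]' 30
python3 plan.py .517 .0768 .145 -92.5
```

```text
tcp_pos: [0.5177, 0.0775, 0.1667]
contact_force: [-0.2, 0.8, -0.5]
gripper_force: 0.0
time_s: 42.3
tcp_pos: [0.5175, 0.0776, 0.147]
eef_rot: [-179.9, 0.0, -92.5]
contact_force: [0.3, 0.4, 2.4]
gripper_width: 0.0513
gripper_force: 30.0
pos [0.5175 0.0776 0.147 ] rot [-179.9    0.   -92.5] j6 -32.5 t 42.3 F [0.3 0.4 2.4] w 0.0513
shift units [0.04 0.02 0.1 ] turn wz units 0.0
```

```bash

python3 -m pendant '[[[0,0,-0.5,0,0,0,0],[0,0,-1,0,0,0,0],[0,0,-1,0,0,0,0],[0,0,-1,0,0,0,0],[0.7,0,0,0,0,0,0],[1,-0.07,0,0,0,0,0],[1,-0.07,0,0,0,0,0],[1,-0.07,0,0,0,0,0]]]' | grep -E "force|pos|width"
python3 -m pendant '[[[1,-0.07,0,0,0,0,0],[1,-0.07,0,0,0,0,0],[1,-0.07,0,0,0,0,0],[1,-0.07,0,0,0,0,0],[1,-0.07,0,0,0,0,0],[1,-0.07,0,0,0,0,0],[1,-0.07,0,0,0,0,0],[1,-0.07,0,0,0,0,0]]]' | grep -E "force|pos|width"
python3 -m pendant '[[[1,-0.07,0,0,0,0,0],[1,-0.07,0,0,0,0,0],[1,-0.07,0,0,0,0,0],[1,-0.07,0,0,0,0,0],[1,-0.07,0,0,0,0,0],[1,-0.07,0,0,0,0,0],[1,-0.07,0,0,0,0,0],[1,-0.07,0,0,0,0,0]]]' | grep -E "force|pos|width"
python3 plan.py .5266 -.3666 .043 -92.5
```

```text
tcp_pos: [0.5175, 0.0022, 0.2164]
contact_force: [-0.5, 0.1, -0.9]
gripper_width: 0.051
gripper_force: 30.0
tcp_pos: [0.5216, -0.1582, 0.2163]
contact_force: [1.0, 0.3, -0.9]
gripper_width: 0.0513
gripper_force: 30.0
tcp_pos: [0.5257, -0.3183, 0.2161]
contact_force: [0.1, -0.1, -0.6]
gripper_width: 0.0511
gripper_force: 30.0
pos [ 0.5257 -0.3183  0.2161] rot [179.9   0.  -92.5] j6 10.5 t 44.7 F [ 0.1 -0.1 -0.6] w 0.0511
shift units [ 2.41 -0.15  8.66] turn wz units -0.01
```

```bash

python3 -m pendant '[[[1,-0.06,0,0,0,0,0],[1,-0.06,0,0,0,0,0],[0.4,0,0,0,0,0,0],[0,0,1,0,0,0,0],[0,0,1,0,0,0,0],[0,0,1,0,0,0,0],[0,0,1,0,0,0,0],[0,0,1,0,0,0,0]]]' | grep -E "force|pos|width"
python3 -m pendant '[[[0,0,1,0,0,0,0],[0,0,0.7,0,0,0,0],[0,0,0.5,0,0,0,0],[0,0,0.4,0,0,0,0],[0,0,0.3,0,0,0,0],[0,0,0.3,0,0,0,0],[0,0,0.3,0,0,0,0],[0,0,0,0,0,0,0]]]' | grep -E "force|pos|width"
python3 plan.py .5266 -.3666 .041 -92.5
```

```text
tcp_pos: [0.5263, -0.3651, 0.1156]
contact_force: [0.4, 0.1, -1.0]
gripper_width: 0.0514
gripper_force: 30.0
tcp_pos: [0.5265, -0.3652, 0.0459]
contact_force: [0.2, 0.3, -1.5]
gripper_width: 0.0515
gripper_force: 30.0
pos [ 0.5265 -0.3652  0.0459] rot [180.    0.  -92.5] j6 14.8 t 46.3 F [ 0.2  0.3 -1.5] w 0.0515
shift units [ 0.07 -0.01  0.24] turn wz units -0.0
```

```bash

python3 -m pendant '[[[0,0,0.1,0,0,0,0],[0,0,0.1,0,0,0,0],[0,0,0.05,0,0,0,0],[0,0,0.05,0,0,0,0],[0,0,0,0,0,0,0],[0,0,0,0,0,0,0],[0,0,0,0,0,0,0],[0,0,0,0,0,0,0]]]' | grep -E "force|pos|width"
python3 -m pendant '[[[0,0,0,0,0,0,0.5],[0,0,0,0,0,0,0.5],[0,0,0,0,0,0,0.5],[0,0,0,0,0,0,0.5],[0,0,-0.5,0,0,0,0.6],[0,0,-1,0,0,0,0.6],[0,0,-1,0,0,0,0.6],[0,0,-1,0,0,0,0.6]]]' | grep -E "force|pos|width"
python3 coils.py .025 .05 .034 360 500 155 250;python3 coils.py .128 .165 .14
python3 plan.py .5197 .1367 .146 -92.5
```

```text
tcp_pos: [0.5269, -0.3654, 0.0413]
contact_force: [-1.8, 1.6, 5.0]
gripper_width: 0.0512
gripper_force: 30.0
tcp_pos: [0.5269, -0.3654, 0.112]
contact_force: [0.2, -0.1, 0.4]
gripper_width: 0.0697
gripper_force: 0.0
xy 519.2 137.2 mean [519.2 133.8] rad 25.8 px (269, 188, 20, 19)
xy 521.0 197.3 mean [521.  199.5] rad 26.3 px (246, 187, 20, 20)
xy 523.9 255.7 mean [526.2 260. ] rad 26.1 px (224, 187, 19, 19)
xy 607.1 156.0 mean [606.  159.1] rad 127.7 px (223, 161, 97, 7)
pos [ 0.5287 -0.3663  0.1146] rot [-1.797e+02 -1.000e-01 -9.250e+01] j6 14.8 t 48.0 F [ 0.4 -0.1  0.6] w 0.0697
shift units [-25.11   1.55  -1.57] turn wz units 0.01
```

```bash

python3 -m pendant '[[[-1,0.06,-0.63,0,0,0,0.6],[-1,0.06,-0.63,0,0,0,0.6],[-1,0.06,-0.63,0,0,0,0.6],[-1,0.06,-0.63,0,0,0,0.6],[-1,0.06,-0.63,0,0,0,0.6],[-1,0.06,-0.63,0,0,0,0.6],[-1,0.06,-0.63,0,0,0,0.6],[-1,0.06,-0.63,0,0,0,0.6]]]' | grep -E "pos"
python3 -m pendant '[[[-1,0.06,0,0,0,0,0.6],[-1,0.06,0,0,0,0,0.6],[-1,0.06,0,0,0,0,0.6],[-1,0.06,0,0,0,0,0.6],[-1,0.06,0,0,0,0,0.6],[-1,0.06,0,0,0,0,0.6],[-1,0.06,0,0,0,0,0.6],[-1,0.06,0,0,0,0,0.6]]]' | grep -E "pos"
python3 -m pendant '[[[-1,0.06,0,0,0,0,0.6],[-1,0.06,0,0,0,0,0.6],[-1,0.06,0,0,0,0,0.6],[-1,0.06,0,0,0,0,0.6],[-1,0.06,0,0,0,0,0.6],[-1,0.06,0,0,0,0,0.6],[-1,0.06,0,0,0,0,0.6],[-1,0.06,0,0,0,0,0.6]]]' | grep -E "pos"
python3 plan.py .5197 .1367 .147 -92.5
```

```text
tcp_pos: [0.524, -0.2043, 0.212]
tcp_pos: [0.5214, -0.0441, 0.2115]
tcp_pos: [0.5188, 0.1162, 0.2115]
pos [0.5188 0.1162 0.2115] rot [-180.     0.   -92.5] j6 -36.3 t 50.4 F [ 0.4  0.1 -0.6] w 0.0704
shift units [-1.03 -0.    3.23] turn wz units -0.0
```

```bash

python3 -m pendant '[[[-0.7,0,0,0,0,0,0.6],[-0.33,0,0,0,0,0,0.6],[0,0,0.7,0,0,0,0.6],[0,0,0.8,0,0,0,0.6],[0,0,0.6,0,0,0,0.6],[0,0,0.6,0,0,0,0.6],[0,0,0.5,0,0,0,0.6],[0,0,0,0,0,0,0.6]]]' | grep -E "pos|force"
python3 -m pendant '[[[0,0,0,0,0,0,0],[0,0,0,0,0,0,0],[0,0,0,0,0,0,0],[0,0,0,0,0,0,0],[0,0,0,0,0,0,0],[0,0,0,0,0,0,0],[0,0,0,0,0,0,0],[0,0,0,0,0,0,0]]]' 30| grep -E "pos|force|width"
python3 -m pendant '[[[0,0,-0.5,0,0,0,0],[0,0,-1,0,0,0,0],[0,0,-1,0,0,0,0],[0,0,-1,0,0,0,0],[0.7,0,0,0,0,0,0],[1,0,0,0,0,0,0],[1,0,0,0,0,0,0],[1,0,0,0,0,0,0]]]' | grep -E "force|pos|width"
python3 plan.py .5132 -.2979 .041 -92.5
```

```text
tcp_pos: [0.5192, 0.1354, 0.1459]
contact_force: [-1.0, 0.7, -0.1]
gripper_force: 0.0
tcp_pos: [0.5204, 0.1362, 0.148]
contact_force: [-0.0, 0.2, 5.7]
gripper_width: 0.0514
gripper_force: 30.0
tcp_pos: [0.5156, 0.0607, 0.2165]
contact_force: [-0.6, 0.3, -0.8]
gripper_width: 0.0516
gripper_force: 30.0
pos [0.5156 0.0607 0.2165] rot [179.9  -0.  -92.5] j6 -30.9 t 52.8 F [-0.6  0.3 -0.8] w 0.0516
shift units [17.92 -0.66  8.78] turn wz units -0.0
```

```bash

python3 -m pendant '[[[1,-0.04,0,0,0,0,0],[1,-0.04,0,0,0,0,0],[1,-0.04,0,0,0,0,0],[1,-0.04,0,0,0,0,0],[1,-0.04,0,0,0,0,0],[1,-0.04,0,0,0,0,0],[1,-0.04,0,0,0,0,0],[1,-0.04,0,0,0,0,0]]]' | grep -E "force|width"
python3 -m pendant '[[[1,-0.04,0,0,0,0,0],[1,-0.04,0,0,0,0,0],[1,-0.04,0,0,0,0,0],[1,-0.04,0,0,0,0,0],[1,-0.04,0,0,0,0,0],[1,-0.04,0,0,0,0,0],[1,-0.04,0,0,0,0,0],[1,-0.04,0,0,0,0,0]]]' | grep -E "force|width"
python3 -m pendant '[[[1,-0.04,0,0,0,0,0],[0.92,0,0.5,0,0,0,0],[0,0,1,0,0,0,0],[0,0,1,0,0,0,0],[0,0,1,0,0,0,0],[0,0,1,0,0,0,0],[0,0,1,0,0,0,0],[0,0,1,0,0,0,0]]]' | grep -E "force|pos|width"
python3 -m pendant '[[[0,0,0.7,0,0,0,0],[0,0,0.4,0,0,0,0],[0,0,0.3,0,0,0,0],[0,0,0.3,0,0,0,0],[0,0,0.2,0,0,0,0],[0,0,0.1,0,0,0,0],[0,0,0,0,0,0,0],[0,0,0,0,0,0,0]]]' | grep -E "force|pos|width"
python3 plan.py .5132 -.2979 .0415 -92.5
```

```text
contact_force: [-0.5, -0.1, -1.7]
gripper_width: 0.0513
gripper_force: 30.0
contact_force: [-0.0, -0.1, -1.1]
gripper_width: 0.0517
gripper_force: 30.0
tcp_pos: [0.5132, -0.2967, 0.0858]
contact_force: [0.5, -0.1, -1.5]
gripper_width: 0.0517
gripper_force: 30.0
tcp_pos: [0.5149, -0.2966, 0.0477]
contact_force: [-0.0, 0.2, -2.2]
gripper_width: 0.0513
gripper_force: 30.0
pos [ 0.5149 -0.2966  0.0477] rot [-180.    -0.   -92.5] j6 8.6 t 56.0 F [-0.   0.2 -2.2] w 0.0513
shift units [0.07 0.08 0.31] turn wz units 0.0
```

```bash

python3 -m pendant '[[[0,0,0.15,0,0,0,0],[0,0,0.1,0,0,0,0],[0,0,0.05,0,0,0,0],[0,0,0.04,0,0,0,0],[0,0,0,0,0,0,0],[0,0,0,0,0,0,0],[0,0,0,0,0,0,0],[0,0,0,0,0,0,0]]]' | grep -E "force|pos|width"
python3 -m pendant '[[[0,0,0,0,0,0,0.5],[0,0,0,0,0,0,0.5],[0,0,0,0,0,0,0.5],[0,0,0,0,0,0,0.5],[0,0,-0.5,0,0,0,0.6],[0,0,-1,0,0,0,0.6],[0,0,-1,0,0,0,0.6],[0,0,-1,0,0,0,0.6]]]' | grep -E "force|pos|width"
python3 coils.py .02 .05 .034 360 500 155 250;python3 coils.py .128 .165 .14
python3 plan.py .5223 .1967 .147 -92.5
```

```text
tcp_pos: [0.5148, -0.2966, 0.0421]
contact_force: [-4.5, 3.0, 14.3]
gripper_width: 0.0513
gripper_force: 30.0
tcp_pos: [0.5147, -0.2966, 0.1119]
contact_force: [1.7, -0.1, 0.2]
gripper_width: 0.0705
gripper_force: 0.0
xy 521.8 197.2 mean [517.5 197.3] rad 26.2 px (246, 187, 20, 20)
xy 523.9 255.7 mean [525.8 261.7] rad 26.1 px (224, 187, 19, 19)
xy 608.5 156.0 mean [604.2 123.9] rad 127.6 px (223, 161, 97, 7)
pos [ 0.5165 -0.2972  0.1142] rot [-1.797e+02 -1.000e-01 -9.250e+01] j6 8.6 t 57.7 F [ 1.   0.3 -0.1] w 0.0703
shift units [-24.69   0.79  -1.64] turn wz units 0.01
```

```bash

python3 -m pendant '[[[-1,0.03,-0.63,0,0,0,0.6],[-1,0.03,-0.63,0,0,0,0.6],[-1,0.03,-0.63,0,0,0,0.6],[-1,0.03,-0.63,0,0,0,0.6],[-1,0.03,-0.63,0,0,0,0.6],[-1,0.03,-0.63,0,0,0,0.6],[-1,0.03,-0.63,0,0,0,0.6],[-1,0.03,-0.63,0,0,0,0.6]]]' | grep -E "pos"
python3 -m pendant '[[[-1,0.03,0,0,0,0,0.6],[-1,0.03,0,0,0,0,0.6],[-1,0.03,0,0,0,0,0.6],[-1,0.03,0,0,0,0,0.6],[-1,0.03,0,0,0,0,0.6],[-1,0.03,0,0,0,0,0.6],[-1,0.03,0,0,0,0,0.6],[-1,0.03,0,0,0,0,0.6]]]' | grep -E "pos"
python3 coils.py .128 .165 .14; python3 coils.py .02 .05 .034 360 500 155 250
python3 -m pendant '[[[-1,0.03,0,0,0,0,0.6],[-1,0.03,0,0,0,0,0.6],[-1,0.03,0,0,0,0,0.6],[-1,0.03,0,0,0,0,0.6],[-1,0.03,0,0,0,0,0.6],[-1,0.03,0,0,0,0,0.6],[-1,0.03,0,0,0,0,0.6],[-0.8,0.03,0,0,0,0,0.6]]]' | grep -E "pos"
python3 plan.py .5223 .1967 .147 -92.5
```

```text
tcp_pos: [0.5165, -0.1357, 0.2119]
tcp_pos: [0.5188, 0.0243, 0.2114]
xy 613.4 194.1 mean [605.4 173. ] rad 89.3 px (223, 161, 68, 7)
xy 511.0 -293.0 mean [ 513.9 -293. ] rad 27.3 px (424, 190, 19, 18)
xy 523.9 -363.2 mean [ 522.9 -367. ] rad 26.4 px (449, 185, 18, 19)
tcp_pos: [0.521, 0.1801, 0.2114]
pos [0.521  0.1801 0.2114] rot [180.   -0.  -92.5] j6 -41.9 t 60.2 F [ 0.8 -0.7  1.3] w 0.0701
shift units [-0.83 -0.03  3.22] turn wz units -0.0
```

```bash

python3 -m pendant '[[[-0.6,0,0,0,0,0,0.6],[-0.23,0,0,0,0,0,0.6],[0,0,0.7,0,0,0,0.6],[0,0,0.8,0,0,0,0.6],[0,0,0.6,0,0,0,0.6],[0,0,0.6,0,0,0,0.6],[0,0,0.5,0,0,0,0.6],[0,0,0,0,0,0,0.6]]]' | grep -E "pos|force"
python3 -m pendant '[[[0,0,0,0,0,0,0],[0,0,0,0,0,0,0],[0,0,0,0,0,0,0],[0,0,0,0,0,0,0],[0,0,0,0,0,0,0],[0,0,0,0,0,0,0],[0,0,0,0,0,0,0],[0,0,0,0,0,0,0]]]' 30| grep -E "pos|force|width"
python3 -m pendant '[[[0,0,-0.5,0,0,0,0],[0,0,-1,0,0,0,0],[0,0,-1,0,0,0,0],[0,0,-1,0,0,0,0],[0.7,0,0,0,0,0,0],[1,0,0,0,0,0,0],[1,0,0,0,0,0,0],[1,0,0,0,0,0,0]]]' | grep -E "force|pos|width"
python3 plan.py .4998 -.2291 .0415 -92.5
```

```text
tcp_pos: [0.5211, 0.1955, 0.1458]
contact_force: [-0.5, -0.3, 0.7]
gripper_force: 0.0
tcp_pos: [0.5222, 0.1965, 0.1479]
contact_force: [0.1, 0.5, 4.9]
gripper_width: 0.0508
gripper_force: 30.0
tcp_pos: [0.5172, 0.1199, 0.216]
contact_force: [-0.3, 0.2, -1.2]
gripper_width: 0.0515
gripper_force: 30.0
pos [0.5172 0.1199 0.216 ] rot [ 1.799e+02 -1.000e-01 -9.250e+01] j6 -36.7 t 62.6 F [-0.3  0.2 -1.2] w 0.0515
shift units [17.47  0.11  8.73] turn wz units -0.01
```

```bash

python3 -m pendant '[[[1,0,0,0,0,0,0],[1,0,0,0,0,0,0],[1,0,0,0,0,0,0],[1,0,0,0,0,0,0],[1,0,0,0,0,0,0],[1,0,0,0,0,0,0],[1,0,0,0,0,0,0],[1,0,0,0,0,0,0]]]' | grep -E "force|width"
python3 -m pendant '[[[1,0,0,0,0,0,0],[1,0,0,0,0,0,0],[1,0,0,0,0,0,0],[1,0,0,0,0,0,0],[1,0,0,0,0,0,0],[1,0,0,0,0,0,0],[1,0,0,0,0,0,0],[1,0,0,0,0,0,0]]]' | grep -E "force|width"
python3 -m pendant '[[[1,0.1,0,0,0,0,0],[0.47,0,0.5,0,0,0,0],[0,0,1,0,0,0,0],[0,0,1,0,0,0,0],[0,0,1,0,0,0,0],[0,0,1,0,0,0,0],[0,0,1,0,0,0,0],[0,0,1,0,0,0,0]]]' | grep -E "force|pos|width"
python3 -m pendant '[[[0,0,0.7,0,0,0,0],[0,0,0.4,0,0,0,0],[0,0,0.3,0,0,0,0],[0,0,0.3,0,0,0,0],[0,0,0.2,0,0,0,0],[0,0,0.1,0,0,0,0],[0,0,0,0,0,0,0],[0,0,0,0,0,0,0]]]' | grep -E "force|pos|width"
python3 plan.py .4998 -.2291 .0415 -92.5
```

```text
contact_force: [-0.7, 0.1, -1.8]
gripper_width: 0.0516
gripper_force: 30.0
contact_force: [1.0, 0.4, -1.5]
gripper_width: 0.0514
gripper_force: 30.0
tcp_pos: [0.4994, -0.2269, 0.0853]
contact_force: [1.3, -0.9, -1.2]
gripper_width: 0.0515
gripper_force: 30.0
tcp_pos: [0.5015, -0.2267, 0.0477]
contact_force: [0.9, 0.9, -1.7]
gripper_width: 0.0515
gripper_force: 30.0
pos [ 0.5015 -0.2267  0.0477] rot [-180.    -0.   -92.5] j6 1.4 t 65.8 F [ 0.9  0.9 -1.7] w 0.0515
shift units [0.12 0.08 0.31] turn wz units 0.0
```

```bash

python3 -m pendant '[[[0,0,0.12,0,0,0,0],[0,0,0.08,0,0,0,0],[0,0,0.05,0,0,0,0],[0,0,0.04,0,0,0,0],[0,0,0,0,0,0,0],[0,0,0,0,0,0,0],[0,0,0,0,0,0,0],[0,0,0,0,0,0,0]]]' | grep -E "force|pos|width"
python3 -m pendant '[[[0,0,0,0,0,0,0.5],[0,0,0,0,0,0,0.5],[0,0,0,0,0,0,0.5],[0,0,0,0,0,0,0.5],[0,0,-0.5,0,0,0,0.6],[0,0,-1,0,0,0,0.6],[0,0,-1,0,0,0,0.6],[0,0,-1,0,0,0,0.6]]]' | grep -E "force|pos|width"
python3 coils.py .128 .165 .14
python3 plan.py .5249 .2566 .147 -92.5
```

```text
tcp_pos: [0.5013, -0.2267, 0.0422]
contact_force: [-2.3, 2.5, 6.5]
gripper_width: 0.0512
gripper_force: 30.0
tcp_pos: [0.5013, -0.2268, 0.1129]
contact_force: [0.5, -0.1, 0.3]
gripper_width: 0.0702
gripper_force: 0.0
xy 523.9 255.7 mean [526.  261.7] rad 26.1 px (224, 187, 19, 19)
xy 608.5 160.0 mean [604.3 138.7] rad 123.7 px (223, 161, 94, 7)
pos [ 0.5032 -0.2273  0.1164] rot [-1.797e+02 -1.000e-01 -9.240e+01] j6 1.4 t 67.5 F [0.8 0.7 3.2] w 0.0702
shift units [-24.22  -0.03  -1.53] turn wz units 0.01
```

```bash

python3 -m pendant '[[[-1,0,-0.6,0,0,0,0.6],[-1,0,-0.6,0,0,0,0.6],[-1,0,-0.6,0,0,0,0.6],[-1,0,-0.6,0,0,0,0.6],[-1,0,-0.6,0,0,0,0.6],[-1,0,-0.6,0,0,0,0.6],[-1,0,-0.6,0,0,0,0.6],[-1,0,-0.6,0,0,0,0.6]]]' | grep -E "pos"
python3 -m pendant '[[[-1,0,0,0,0,0,0.6],[-1,0,0,0,0,0,0.6],[-1,0,0,0,0,0,0.6],[-1,0,0,0,0,0,0.6],[-1,0,0,0,0,0,0.6],[-1,0,0,0,0,0,0.6],[-1,0,0,0,0,0,0.6],[-1,0,0,0,0,0,0.6]]]' | grep -E "pos"
python3 coils.py .128 .165 .14; python3 coils.py .02 .05 .034 360 500 155 250
python3 -m pendant '[[[-1,0,0,0,0,0,0.6],[-1,0,0,0,0,0,0.6],[-1,0,0,0,0,0,0.6],[-1,0,0,0,0,0,0.6],[-1,0,0,0,0,0,0.6],[-1,0,0,0,0,0,0.6],[-1,0,0,0,0,0,0.6],[-0.8,0,0,0,0,0,0.6]]]' | grep -E "pos"
python3 plan.py .5249 .2545 .15 -92.5
```

```text
tcp_pos: [0.5082, -0.0661, 0.2087]
tcp_pos: [0.5152, 0.0938, 0.2082]
xy 612.1 248.5 mean [607.9 251.8] rad 35.4 px (223, 161, 27, 6)
xy 497.5 -225.4 mean [ 497.6 -220.7] rad 26.9 px (401, 196, 18, 17)
xy 511.5 -292.7 mean [ 517.3 -294.2] rad 27.5 px (424, 190, 19, 17)
xy 523.7 -363.0 mean [ 526.  -365.5] rad 26.5 px (448, 185, 19, 18)
tcp_pos: [0.5221, 0.2506, 0.2075]
pos [0.5221 0.2506 0.2075] rot [180.   -0.  -92.5] j6 -47.5 t 70.0 F [-0.1  0.6  0.1] w 0.07
shift units [-0.2  -0.13  2.87] turn wz units 0.01
```

```bash

python3 -m pendant '[[[-0.2,-0.1,0,0,0,0,0.6],[0,0,0.5,0,0,0,0.6],[0,0,0.7,0,0,0,0.6],[0,0,0.6,0,0,0,0.6],[0,0,0.5,0,0,0,0.6],[0,0,0.4,0,0,0,0.6],[0,0,0.17,0,0,0,0.6],[0,0,0,0,0,0,0.6]]]' | grep -E "pos|force"
python3 -m pendant '[[[0,0,0,0,0,0,0],[0,0,0,0,0,0,0],[0,0,0,0,0,0,0],[0,0,0,0,0,0,0],[0,0,0,0,0,0,0],[0,0,0,0,0,0,0],[0,0,0,0,0,0,0],[0,0,0,0,0,0,0]]]' 30| grep -E "pos|force|width"
python3 -m pendant '[[[0,0,-0.5,0,0,0,0],[0,0,-1,0,0,0,0],[0,0,-1,0,0,0,0],[0,0,-1,0,0,0,0],[0.7,0,0,0,0,0,0],[1,0,0,0,0,0,0],[1,0,0,0,0,0,0],[1,0,0,0,0,0,0]]]' | grep -E "force|pos|width"
python3 plan.py .4864 -.1604 .044 -92.5
```

```text
tcp_pos: [0.5242, 0.2525, 0.1497]
contact_force: [-0.2, -0.7, 0.3]
gripper_force: 0.0
tcp_pos: [0.5245, 0.253, 0.1506]
contact_force: [-0.3, 0.9, 5.7]
gripper_width: 0.0502
gripper_force: 30.0
tcp_pos: [0.5201, 0.1763, 0.2192]
contact_force: [1.1, 0.2, -2.2]
gripper_width: 0.0499
gripper_force: 30.0
pos [0.5201 0.1763 0.2192] rot [ 1.799e+02 -1.000e-01 -9.250e+01] j6 -41.7 t 72.3 F [ 1.1  0.2 -2.2] w 0.0499
shift units [16.89  0.95  8.76] turn wz units -0.01
```

```bash

python3 -m pendant '[[[1,0.05,0,0,0,0,0],[1,0.05,0,0,0,0,0],[1,0.05,0,0,0,0,0],[1,0.05,0,0,0,0,0],[1,0.05,0,0,0,0,0],[1,0.05,0,0,0,0,0],[1,0.05,0,0,0,0,0],[1,0.05,0,0,0,0,0]]]' | grep -E "force|width"
python3 -m pendant '[[[1,0.05,0,0,0,0,0],[1,0.05,0,0,0,0,0],[1,0.05,0,0,0,0,0],[1,0.05,0,0,0,0,0],[1,0.05,0,0,0,0,0],[1,0.05,0,0,0,0,0],[1,0.05,0,0,0,0,0],[1,0.05,0,0,0,0,0]]]' | grep -E "force|width"
python3 -m pendant '[[[0.89,0.1,0,0,0,0,0],[0,0,0.5,0,0,0,0],[0,0,1,0,0,0,0],[0,0,1,0,0,0,0],[0,0,1,0,0,0,0],[0,0,1,0,0,0,0],[0,0,1,0,0,0,0],[0,0,1,0,0,0,0]]]' | grep -E "force|pos|width"
python3 -m pendant '[[[0,0,0.7,0,0,0,0],[0,0,0.4,0,0,0,0],[0,0,0.3,0,0,0,0],[0,0,0.3,0,0,0,0],[0,0,0.2,0,0,0,0],[0,0,0.1,0,0,0,0],[0,0,0,0,0,0,0],[0,0,0,0,0,0,0]]]' | grep -E "force|pos|width"
python3 plan.py .4864 -.1604 .044 -92.5
```

```text
contact_force: [0.2, 0.7, -2.1]
gripper_width: 0.0503
gripper_force: 30.0
contact_force: [0.3, -0.5, -1.1]
gripper_width: 0.0502
gripper_force: 30.0
tcp_pos: [0.4877, -0.1581, 0.089]
contact_force: [-0.1, 0.1, -1.2]
gripper_width: 0.0502
gripper_force: 30.0
tcp_pos: [0.4885, -0.1579, 0.0505]
contact_force: [-0.9, 0.3, -1.4]
gripper_width: 0.0505
gripper_force: 30.0
pos [ 0.4885 -0.1579  0.0505] rot [-180.     0.   -92.5] j6 -6.5 t 75.5 F [-0.9  0.3 -1.4] w 0.0505
shift units [0.13 0.1  0.32] turn wz units 0.0
```

```bash

python3 -m pendant '[[[0,0,0.12,0,0,0,0],[0,0,0.08,0,0,0,0],[0,0,0.05,0,0,0,0],[0,0,0.04,0,0,0,0],[0,0,0,0,0,0,0],[0,0,0,0,0,0,0],[0,0,0,0,0,0,0],[0,0,0,0,0,0,0]]]' | grep -E "force|pos|width"
python3 -m pendant '[[[0,0,0.02,0,0,0,0.5],[0,0,0,0,0,0,0.5],[0,0,0,0,0,0,0.5],[0,0,0,0,0,0,0.5],[0,0,-0.5,0,0,0,0.6],[0,0,-1,0,0,0,0.6],[0,0,-1,0,0,0,0.6],[0,0,-1,0,0,0,0.6]]]' | grep -E "force|pos|width"
python3 -m pendant '[[[0,0,-1,0,0,0,0],[0,0,-1,0,0,0,0],[0,0,-1,0,0,0,0],[0,0,-1,0,0,0,0],[0,0,-1,0,0,0,0],[0,0,-1,0,0,0,0],[0,0,-1,0,0,0,-0.45],[0,0,-1,0,0,0,-0.45]]]' >/dev/null
python3 -m pendant '[[[0,0,-1,0,0,0,-0.45],[0,0,-1,0,0,0,-0.45],[0,0,-1,0,0,0,-0.45],[-1,0,-1,0,0,0,-0.45],[-1,0,0,0,0,0,-0.45],[-1,0,0,0,0,0,-0.45],[-1,0,0,0,0,0,-0.45],[-1,0,0,0,0,0,-0.45]]]' | grep pos
python3 - <<'E'
from h import *
cap('scene','sc5');cap('top','top5')
E
python3 coils.py .02 .05 .034 360 500 155 250
python3 plan.py .5554 .3308 .35 -151.1
```

```text
tcp_pos: [0.4882, -0.1579, 0.0449]
contact_force: [-2.5, 2.7, 5.3]
gripper_width: 0.0504
gripper_force: 30.0
tcp_pos: [0.4883, -0.1579, 0.1154]
contact_force: [0.9, -0.1, 0.1]
gripper_width: 0.0698
gripper_force: 0.0
tcp_pos: [0.4922, -0.0574, 0.3548]
xy 497.3 -227.5 mean [ 492.8 -232. ] rad 24.4 px (405, 198, 14, 15)
xy 511.8 -293.1 mean [ 514.1 -291.5] rad 27.1 px (424, 190, 19, 18)
xy 524.7 -363.6 mean [ 523.3 -367.6] rad 26.2 px (449, 185, 18, 18)
pos [ 0.4924 -0.0574  0.3547] rot [-180.     0.   -92.4] j6 -18.5 t 78.9 F [-0.1 -0.   0.6] w 0.0242
shift units [-12.14  15.47   0.23] turn wz units 14.68
```

View pics/sc5.png

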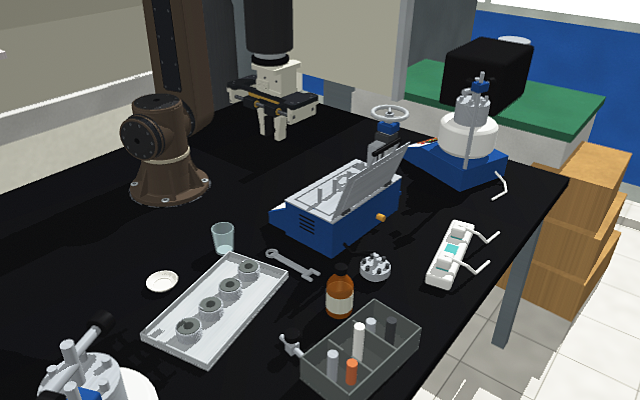

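All four coils lie flat in the tray, at (188,328), (210,307), (230,288) and (248,270). The cover is still open. Back to the wheel.

```bash

python3 -m pendant '[[[0,0,0,0,0,1,-0.45],[0,0,0,0,0,1,-0.45],[0,0,0,0,0,1,-0.45],[0,0,0,0,0,1,-0.45],[0,0,0,0,0,1,-0.45],[0,0,0,0,0,1,-0.45],[0,0,0,0,0,1,-0.45],[0,0,0,0,0,1,-0.45]]]' >/dev/null
python3 -m pendant '[[[0,0,0,0,0,1,-0.45],[0,0,0,0,0,1,-0.45],[0,0,0,0,0,1,-0.45],[0,0,0,0,0,1,-0.45],[0,0,0,0,0,1,-0.45],[0,0,0,0,0,1,-0.45],[0,0,0,0,0,0.66,-0.45],[0,0,0,0,0,0,-0.45]]]' >/dev/null
python3 -m pendant '[[[-0.76,0.967,0,0,0,0,-0.45],[-0.76,0.967,0,0,0,0,-0.45],[-0.76,0.967,0,0,0,0,-0.45],[-0.76,0.967,0,0,0,0,-0.45],[-0.76,0.967,0,0,0,0,-0.45],[-0.76,0.967,0,0,0,0,-0.45],[-0.76,0.967,0,0,0,0,-0.45],[-0.76,0.967,0,0,0,0,-0.45]]]' >/dev/null
python3 -m pendant '[[[-0.76,0.967,0,0,0,0,-0.45],[-0.76,0.967,0,0,0,0,-0.45],[-0.76,0.967,0,0,0,0,-0.45],[-0.76,0.967,0,0,0,0,-0.45],[-0.76,0.967,0,0,0,0,-0.45],[-0.76,0.967,0,0,0,0,-0.45],[-0.76,0.967,0,0,0,0,-0.45],[-0.76,0.967,0,0,0,0,-0.45]]]' >/dev/null
python3 plan.py .5554 .3315 .267 -151
```

```text
pos [0.5565 0.3322 0.3538] rot [-180.    -0.  -151.1] j6 -109.2 t 82.1 F [ 0.9 -0.   0. ] w 0.024
shift units [ 0.07 -0.    4.34] turn wz units -0.03
```

```bash

python3 -m pendant '[[[0,0,0.6,0,0,0,-0.45],[0,0,1,0,0,0,-0.45],[0,0,0.8,0,0,0,-0.45],[0,0,0.7,0,0,0,-0.45],[0,0,0.6,0,0,0,-0.45],[0,0,0.4,0,0,0,-0.45],[0,0,0.24,0,0,0,-0.45],[0,0,0,0,0,0,-0.45]]]' | grep -E "pos|force"
python3 -m pendant '[[[0,0,0,0,0,0,-1],[0,0,0,0,0,0,-1],[0,0,0,0,0,0,-1],[0,0,0,0,0,0,-1],[0,0,0,0,0,0,-1],[0,0,0,0,0,0,-1],[0,0,0,0,0,0,-1],[0,0,0,0,0,0,-1]]]' 35 | grep -E "pos|force|width"
python3 -m pendant '[[[-0.167,0.006,0,0,0,-1,-1],[-0.167,0.006,0,0,0,-1,-1],[-0.167,0.006,0,0,0,-1,-1],[-0.167,0.006,0,0,0,-1,-1],[-0.167,0.006,0,0,0,-1,-1],[-0.167,0.006,0,0,0,-1,-1],[-0.167,0.006,0,0,0,-1,-1],[-0.167,0.006,0,0,0,-1,-1]]]' | grep -E "pos|force|rot"
python3 -m pendant '[[[-0.167,0.006,0,0,0,-1,-1],[-0.167,0.006,0,0,0,-1,-1],[-0.167,0.006,0,0,0,-1,-1],[-0.167,0.006,0,0,0,-1,-1],[-0.167,0.006,0,0,0,-1,-1],[-0.167,0.006,0,0,0,-1,-1],[-0.167,0.006,0,0,0,-1,-1],[-0.167,0.006,0,0,0,-1,-1]]]' | grep -E "pos|force|rot"
```

```text
tcp_pos: [0.5562, 0.3303, 0.2667]
contact_force: [-0.5, 0.4, -0.3]
gripper_force: 0.0
tcp_pos: [0.5552, 0.3332, 0.2677]
contact_force: [-6.7, 9.3, -0.2]
gripper_width: 0.0116
gripper_force: 33.8
tcp_pos: [0.5728, 0.3505, 0.2677]
eef_rot: [179.8, 0.0, -118.9]
contact_force: [-11.7, 5.6, 3.3]
gripper_force: 33.7
tcp_pos: [0.5793, 0.3749, 0.2677]
eef_rot: [179.9, 0.0, -87.0]
contact_force: [-8.0, -0.1, 2.0]
gripper_force: 34.1
```

```bash

python3 -m pendant '[[[-0.167,0.006,0,0,0,-1,-1],[-0.167,0.006,0,0,0,-1,-1],[-0.167,0.006,0,0,0,-1,-1],[-0.167,0.006,0,0,0,-1,-1],[-0.167,0.006,0,0,0,-1,-1],[-0.167,0.006,0,0,0,-1,-1],[-0.167,0.006,0,0,0,-1,-1],[-0.167,0.006,0,0,0,-1,-1]]]' | grep -E "contact"
python3 -m pendant '[[[-0.167,0.006,0,0,0,-1,-1],[-0.167,0.006,0,0,0,-1,-1],[-0.167,0.006,0,0,0,-1,-1],[-0.167,0.006,0,0,0,-1,-1],[-0.167,0.006,0,0,0,-1,-1],[-0.167,0.006,0,0,0,-1,-1],[-0.167,0.006,0,0,0,-1,-1],[-0.167,0.006,0,0,0,-1,-1]]]' | grep -E "contact"
python3 -m pendant '[[[-0.167,0.006,0,0,0,-1,-1],[-0.167,0.006,0,0,0,-1,-1],[-0.167,0.006,0,0,0,-1,-1],[-0.167,0.006,0,0,0,-1,-1],[-0.167,0.006,0,0,0,-1,-1],[-0.167,0.006,0,0,0,-1,-1],[-0.167,0.006,0,0,0,-1,-1],[-0.167,0.006,0,0,0,-1,-1]]]' | grep -E "contact"
python3 -m pendant '[[[-0.167,0.006,0,0,0,-1,-1],[-0.167,0.006,0,0,0,-1,-1],[-0.167,0.006,0,0,0,-1,-1],[-0.167,0.006,0,0,0,-1,-1],[-0.167,0.006,0,0,0,-1,-1],[-0.167,0.006,0,0,0,-1,-1],[-0.167,0.006,0,0,0,-1,-1],[-0.167,0.006,0,0,0,-1,-1]]]' | grep -E "contact"
python3 -m pendant '[[[-0.167,0.006,0,0,0,-1,-1],[-0.167,0.006,0,0,0,-1,-1],[-0.167,0.006,0,0,0,-1,-1],[-0.167,0.006,0,0,0,-1,-1],[-0.167,0.006,0,0,0,-1,-1],[-0.167,0.006,0,0,0,-1,-1],[-0.167,0.006,0,0,0,-1,-1],[-0.167,0.006,0,0,0,-1,-1]]]' | grep -E "contact"
python3 plan.py .4846 .375 .36 -20
```

```text
contact_force: [-1.5, -0.5, -0.6]
contact_force: [3.3, 1.8, -1.9]
contact_force: [3.2, 5.3, -3.6]
contact_force: [1.0, 6.9, -3.6]
contact_force: [-1.0, 8.1, -3.3]
pos [0.4873 0.3887 0.2677] rot [-180.    -0.3   73.1] j6 106.7 t 89.3 F [-1.   8.1 -3.3] w 0.0116
shift units [ 0.11  0.69 -4.62] turn wz units 23.27
```

```bash

python3 -m pendant '[[[-0.167,0.006,0,0,0,-1,-1],[-0.167,0.006,0,0,0,-1,-1],[-0.167,0.006,0,0,0,-1,-1],[-0.167,0.006,0,0,0,-1,-1],[-0.167,0.006,0,0,0,-1,-1],[-0.167,0.006,0,0,0,-1,-1],[-0.167,0.006,0,0,0,-1,-1],[-0.167,0.006,0,0,0,-1,-1]]]' | grep -E "contact|rot"
python3 -m pendant '[[[0,0,0,0,0,0,-1],[0,0,0,0,0,0,-0.45],[0,0,0,0,0,0,-0.45],[0,0,0,0,0,0,-0.45],[0,0,-0.5,0,0,0,-0.45],[0,0,-1,0,0,0,-0.45],[0,0,-1,0,0,0,-0.45],[0,0,-1,0,0,0,-0.45]]]' | grep -E "pos|rot"
python3 -m pendant '[[[0,0,0,0,0,1,-0.45],[0,0,0,0,0,1,-0.45],[0,0,0,0,0,1,-0.45],[0,0,0,0,0,1,-0.45],[0,0,0,0,0,1,-0.45],[0,0,0,0,0,1,-0.45],[0,0,0,0,0,1,-0.45],[0,0,0,0,0,1,-0.45]]]' >/dev/null
python3 -m pendant '[[[0,0,0,0,0,1,-0.45],[0,0,0,0,0,1,-0.45],[0,0,0,0,0,1,-0.45],[0,0,0,0,0,1,-0.45],[0,0,0,0,0,1,-0.45],[0,0,0,0,0,1,-0.45],[0,0,0,0,0,1,-0.45],[0,0,0,0,0,1,-0.45]]]' >/dev/null
python3 -m pendant '[[[0,0,0,0,0,1,-0.45],[0,0,0,0,0,1,-0.45],[0,0,0,0,0,1,-0.45],[0,0,0,0,0,1,-0.45],[0,0,0,0,0,1,-0.45],[0,0,0,0,0,1,-0.45],[0,0,0,0,0,1,-0.45],[0,0,0,0,0,1,-0.45]]]' >/dev/null
python3 -m pendant '[[[0,0,0,0,0,1,-0.45],[0,0,0,0,0,1,-0.45],[0,0,0,0,0,1,-0.45],[0,0,0,0,0,1,-0.45],[0,0,0,0,0,1,-0.45],[0,0,0,0,0,1,-0.45],[0,0,0,0,0,0,-0.45],[0,0,0,0,0,0,-0.45]]]' >/dev/null
python3 plan.py .5445 .4199 .267 -15
```

```text
eef_rot: [179.9, -0.2, 105.1]
contact_force: [-1.3, 7.7, -3.2]
tcp_pos: [0.487, 0.3597, 0.3389]
eef_rot: [180.0, -0.0, 104.8]
pos [0.487  0.3599 0.3378] rot [-180.   -0.  -15.] j6 20.0 t 94.1 F [0.2 0.4 1.2] w 0.024
shift units [ 2.   -3.64  3.54] turn wz units -0.01
```

```bash

python3 -m pendant '[[[0.5,-0.91,0,0,0,0,-0.45],[0.5,-0.91,0,0,0,0,-0.45],[0.5,-0.91,0,0,0,0,-0.45],[0.5,-0.91,0,0,0,0,-0.45],[0,0,0.5,0,0,0,-0.45],[0,0,0.8,0,0,0,-0.45],[0,0,0.8,0,0,0,-0.45],[0,0,0.6,0,0,0,-0.45]]]' | grep -E "pos|force"
python3 -m pendant '[[[0,0,0.5,0,0,0,-0.45],[0,0,0.34,0,0,0,-0.45],[0,0,0,0,0,0,-0.45],[0,0,0,0,0,0,-1],[0,0,0,0,0,0,-1],[0,0,0,0,0,0,-1],[0,0,0,0,0,0,-1],[0,0,0,0,0,0,-1]]]' 35 | grep -E "pos|force|width|rot"
python3 -m pendant '[[[-0.167,0.006,0,0,0,-1,-1],[-0.167,0.006,0,0,0,-1,-1],[-0.167,0.006,0,0,0,-1,-1],[-0.167,0.006,0,0,0,-1,-1],[-0.167,0.006,0,0,0,-1,-1],[-0.167,0.006,0,0,0,-1,-1],[-0.167,0.006,0,0,0,-1,-1],[-0.167,0.006,0,0,0,-1,-1]]]' | grep -E "pos|force|rot"
python3 -m pendant '[[[-0.167,0.006,0,0,0,-1,-1],[-0.167,0.006,0,0,0,-1,-1],[-0.167,0.006,0,0,0,-1,-1],[-0.167,0.006,0,0,0,-1,-1],[-0.167,0.006,0,0,0,-1,-1],[-0.167,0.006,0,0,0,-1,-1],[-0.167,0.006,0,0,0,-1,-1],[-0.167,0.006,0,0,0,-1,-1]]]' | grep -E "pos|force|rot"
python3 -m pendant '[[[-0.167,0.006,0,0,0,-1,-1],[-0.167,0.006,0,0,0,-1,-1],[-0.167,0.006,0,0,0,-1,-1],[-0.167,0.006,0,0,0,-1,-1],[-0.167,0.006,0,0,0,-1,-1],[-0.167,0.006,0,0,0,-1,-1],[-0.167,0.006,0,0,0,-1,-1],[-0.167,0.006,0,0,0,-1,-1]]]' | grep -E "pos|force|rot"
python3 -c "
from h import *;print(st()['moment'])"
```

```text
tcp_pos: [0.544, 0.4192, 0.2819]
contact_force: [-0.5, 0.2, -1.3]
gripper_force: 0.0
tcp_pos: [0.5447, 0.4199, 0.2672]
eef_rot: [-179.9, -0.0, -15.1]
contact_force: [-0.4, -1.0, 3.2]
gripper_width: 0.0116
gripper_force: 34.0
tcp_pos: [0.5187, 0.4197, 0.2672]
eef_rot: [-180.0, -0.1, 17.0]
contact_force: [1.9, 0.7, 3.2]
gripper_force: 34.0
tcp_pos: [0.4967, 0.4056, 0.2672]
eef_rot: [180.0, -0.1, 49.0]
contact_force: [2.5, 0.2, 2.2]
gripper_force: 34.0
tcp_pos: [0.4856, 0.3819, 0.2672]
eef_rot: [179.9, -0.1, 81.0]
contact_force: [2.5, 2.5, 1.3]
gripper_force: 34.0
[ 0.55459338 -0.95190309 -0.02331929]
```

```bash

python3 -m pendant '[[[-0.167,0.006,0,0,0,-1,-1],[-0.09,0.003,0,0,0,-0.55,-1],[-0.03,0.001,0,0,0,-0.2,-1],[-0.03,0.001,0,0,0,-0.2,-1],[0,0,0,0,0,0,-1],[0,0,0,0,0,0,-1],[0,0,0,0,0,0,-1],[0,0,0,0,0,0,-1]]]' | grep -E "pos|force|rot"
python3 -c "
from h import *;print(st()['moment'])"
```

```text
tcp_pos: [0.4852, 0.3788, 0.2672]
eef_rot: [179.8, -0.4, 88.7]
contact_force: [1.5, 12.0, -2.2]
gripper_force: 35.5
[ 4.20136096 -0.7157096  -0.50118357]
```

```bash

python3 -m pendant '[[[0.03,0,0,0,0,0.2,-1],[0,0,0,0,0,0,-0.4],[0,0,0,0,0,0,-0.4],[0,0,0,0,0,0,-0.4],[0,0,-0.5,0,0,0,-0.4],[0,0,-1,0,0,0,-0.4],[0,0,-1,0,0,0,-0.4],[0,0,-1,0,0,0,-0.4]]]' | grep -E "pos|force|rot"
python3 -m pendant '[[[0,0,-1,0,0,0,-0.4],[0,0,0,0,0,0.3,-0.4],[0,0,0,0,0,0,-0.4],[0,0,0,0,0,0,-0.4],[0,0,0,0,0,0,-0.4],[0,0,0,0,0,0,-0.4],[0,0,0,0,0,0,-0.4],[0,0,0,0,0,0,-0.4]]]' | grep -E "pos|force|rot"
python3 plan.py .6577 .151 .288 87.5
python3 - <<'E'
from h import *
c=cap('top','top6');P=cloud(c)
for b in (-90,-30,30,90):
    p=proj(c,[[.521+.0436*b/1000,.1667+.999*b/1000,.104]])[0].astype(int);print(p,P[p[1]-4:p[1]+5,p[0]-4:p[0]+5,2].max().round(3),np.median(P[p[1]+6:p[1]+10,p[0]-4:p[0]+5,2]).round(3))
a=c['frame'][130:260,140:340];cv2.imwrite('pics/crop6.png',cv2.resize(a,None,fx=4,fy=4,interpolation=2))
E
```

```text
tcp_pos: [0.4843, 0.3751, 0.3379]
eef_rot: [180.0, 0.0, 87.9]
contact_force: [1.0, -0.3, -0.6]
gripper_force: 0.0
tcp_pos: [0.4842, 0.3754, 0.3561]
eef_rot: [-180.0, 0.0, 86.7]
contact_force: [-0.1, -0.9, 0.1]
gripper_force: 0.0
pos [0.4842 0.3754 0.3561] rot [-180.     0.    86.7] j6 120.6 t 100.5 F [-0.1 -0.9  0.1] w 0.0263
shift units [-10.83   9.16   3.41] turn wz units -0.21
[301 198] 0.107 0.059
[279 197] 0.108 0.059
[257 197] 0.108 0.06
[235 196] 1.389 0.06
```

View pics/crop6.png

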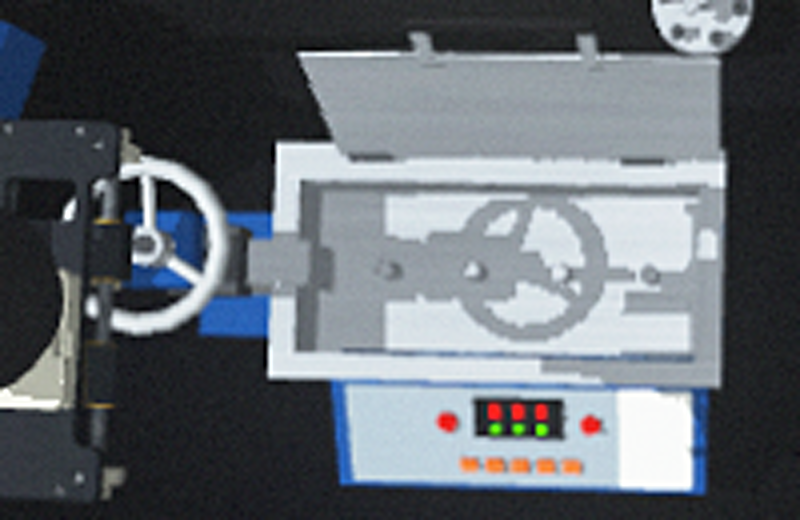

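The rack is fully down (deck reads 0.060) and the posts are bare, at crop (390,270), (478,270), (562,272) and (650,274). Now the cover.

```bash

python3 -m pendant '[[[-0.9,0.763,0,0,0,-0.2,-0.4],[-0.9,0.763,0,0,0,0,-0.4],[-0.9,0.763,0,0,0,0,-0.4],[-0.9,0.763,0,0,0,0,-0.4],[-0.9,0.763,0,0,0,0,-0.4],[-0.9,0.763,0,0,0,0,-0.4],[-0.9,0.763,0,0,0,0,-0.4],[-0.9,0.763,0,0,0,0,-0.4]]]' | grep -E "pos|force|rot"
python3 -m pendant '[[[-0.9,0.763,0,0,0,0,-0.4],[-0.9,0.763,0,0,0,0,-0.4],[-0.9,0.763,0,0,0,0,-0.4],[-0.9,0.763,0,0,0,0,-0.4],[0,0,0,0,0,0,-0.4],[0,0,0.5,0,0,0,-0.4],[0,0,0.5,0,0,0,-0.4],[0,0,0.5,0,0,0,-0.4]]]' | grep -E "pos|force|rot"
python3 plan.py .6577 .151 .288 87.5
```

```text
tcp_pos: [0.6001, 0.2251, 0.3564]
eef_rot: [-180.0, -0.0, 87.5]
contact_force: [0.4, -0.4, -0.1]
gripper_force: 0.0
tcp_pos: [0.6566, 0.152, 0.3251]
eef_rot: [-180.0, 0.0, 87.5]
contact_force: [0.3, 0.8, -0.5]
gripper_force: 0.0
pos [0.6566 0.152  0.3251] rot [-180.     0.    87.5] j6 148.0 t 102.2 F [ 0.3  0.8 -0.5] w 0.0261
shift units [-0.05  0.06  1.85] turn wz units 0.0
```

```bash

python3 -m pendant '[[[0,0.06,0.5,0,0,0,-0.4],[0,0,0.5,0,0,0,-0.4],[0,0,0.5,0,0,0,-0.4],[0,0,0.35,0,0,0,-0.4],[0,0,0,0,0,0,-0.4],[0,0,0,0,0,0,-0.4],[0,0,0,0,0,0,-0.4],[0,0,0,0,0,0,-0.4]]]' | grep -E "pos|force"
python3 -m pendant '[[[0,0,0,0,0,0,-1],[0,0,0,0,0,0,-1],[0,0,0,0,0,0,-1],[0,0,0,0,0,0,-1],[0,0,0,0,0,0,-1],[0,0,0,0,0,0,-1],[0,0,0,0,0,0,-1],[0,0,0,0,0,0,-1]]]' 12 | grep -E "pos|force|width"
python3 -m pendant '[[[0,-0.5,-0.16,0,0,0,-1],[0,-0.51,-0.13,0,0,0,-1],[0,-0.52,-0.09,0,0,0,-1],[0,-0.52,-0.06,0,0,0,-1],[0,-0.53,-0.03,0,0,0,-1],[0,-0.53,0,0,0,0,-1],[0,-0.53,0.03,0,0,0,-1],[0,-0.52,0.06,0,0,0,-1]]]' | grep -E "pos|force|width"
```

```text
tcp_pos: [0.6588, 0.1513, 0.29]
contact_force: [-0.9, -1.2, 1.1]
gripper_force: 0.0
tcp_pos: [0.6565, 0.1513, 0.2895]
contact_force: [-9.7, 1.2, 5.0]
gripper_width: 0.0118
gripper_force: 12.0
tcp_pos: [0.5747, 0.1549, 0.2977]
contact_force: [2.3, -1.1, 4.7]
gripper_width: 0.0114
gripper_force: 12.0
```

```bash

python3 -m pendant '[[[0,-0.52,0.09,0,0,0,-1],[0,-0.51,0.12,0,0,0,-1],[0,-0.51,0.15,0,0,0,-1],[0,-0.5,0.18,0,0,0,-1],[0,-0.48,0.21,0,0,0,-1],[0,-0.47,0.24,0,0,0,-1],[0,-0.46,0.27,0,0,0,-1],[0,-0.44,0.29,0,0,0,-1]]]' | grep -E "pos|force|width"
python3 -m pendant '[[[0,-0.42,0.32,0,0,0,-1],[0,-0.4,0.34,0,0,0,-1],[0,-0.38,0.37,0,0,0,-1],[0,-0.36,0.39,0,0,0,-1],[0,-0.33,0.41,0,0,0,-1],[0,-0.31,0.43,0,0,0,-1],[0,-0.28,0.45,0,0,0,-1],[0,0,0,0,0,0,-1]]]' | grep -E "pos|force|width"
```

```text
tcp_pos: [0.4968, 0.1585, 0.2652]
contact_force: [2.3, -0.0, 1.9]
gripper_width: 0.0116
gripper_force: 12.0
tcp_pos: [0.4467, 0.1606, 0.21]
contact_force: [-0.0, 3.0, -4.7]
gripper_width: 0.0118
gripper_force: 12.0
```

```bash

python3 -m pendant '[[[0,-0.26,0.46,0,0,0,-1],[0,-0.23,0.48,0,0,0,-1],[0,-0.2,0.49,0,0,0,-1],[0,-0.17,0.5,0,0,0,-1],[0,-0.14,0.51,0,0,0,-1],[0,-0.06,0.26,0,0,0,-1],[0,-0.05,0.26,0,0,0,-1],[0,0,0,0,0,0,-1]]]' | grep -E "pos|force|width"
python3 -m pendant '[[[0,-0.04,0.26,0,0,0,-1],[0,-0.04,0.26,0,0,0,-1],[0,-0.03,0.2,0,0,0,-1],[0,-0.02,0.15,0,0,0,-1],[0,-0.02,0.15,0,0,0,-1],[0,0,0.1,0,0,0,-1],[0,0,0,0,0,0,-1],[0,0,0,0,0,0,-1]]]' | grep -E "pos|force|width"
```

```text
tcp_pos: [0.4246, 0.1615, 0.1509]
contact_force: [-4.6, 5.4, -3.3]
gripper_width: 0.0117
gripper_force: 12.0
tcp_pos: [0.4217, 0.1616, 0.1288]
contact_force: [-6.0, 4.7, -2.5]
gripper_width: 0.0118
gripper_force: 12.0
```

```bash

python3 -m pendant '[[[0,0,0.08,0,0,0,-1],[0,0,0.08,0,0,0,-1],[0,0,0.08,0,0,0,-1],[0,0,0.06,0,0,0,-1],[0,0,0.05,0,0,0,-1],[0,0,0,0,0,0,-1],[0,0,0,0,0,0,-1],[0,0,0,0,0,0,-1]]]' | grep -E "pos|force|width"
python3 -m pendant '[[[0,0,0.04,0,0,0,-1],[0,0,0.04,0,0,0,-1],[0,0,0.04,0,0,0,-1],[0,0,0,0,0,0,-1],[0,0,0,0,0,0,-1],[0,0,0,0,0,0,-1],[0,0,0,0,0,0,-1],[0,0,0,0,0,0,-1]]]' | grep -E "pos|force|width"
```

```text
tcp_pos: [0.4213, 0.1616, 0.1218]
contact_force: [-8.5, 7.0, -0.2]
gripper_width: 0.0116
gripper_force: 12.0
tcp_pos: [0.4212, 0.1616, 0.1195]
contact_force: [-8.5, 5.6, 0.1]
gripper_width: 0.0112
gripper_force: 12.0
```

Still moving freely, so a little further.

```bash

python3 -m pendant '[[[0,0,0.04,0,0,0,-1],[0,0,0.04,0,0,0,-1],[0,0,0.04,0,0,0,-1],[0,0,0,0,0,0,-1],[0,0,0,0,0,0,-1],[0,0,0,0,0,0,-1],[0,0,0,0,0,0,-1],[0,0,0,0,0,0,-1]]]' | grep -E "pos|force|width"
python3 - <<'E'
from h import *
c=cap('top');P=cloud(c);p=proj(c,[[.48,.10,.113],[.48,.2,.113],[.56,.06,.113],[.57,.2,.113]]).astype(int)
print([np.median(P[v-2:v+3,u-2:u+3,2]).round(4) for u,v in p])
a=cap('scene')['frame'][100:300,230:450];cv2.imwrite('pics/sc7.png',cv2.resize(a,None,fx=3,fy=3,interpolation=2)[:600])
E
```

```text
tcp_pos: [0.4212, 0.1616, 0.1171]
contact_force: [-8.5, 6.6, 0.2]
gripper_width: 0.0113
gripper_force: 12.0
[np.float64(0.1162), np.float64(0.5288), np.float64(0.1146), np.float64(0.1167)]
```

View pics/sc7.png

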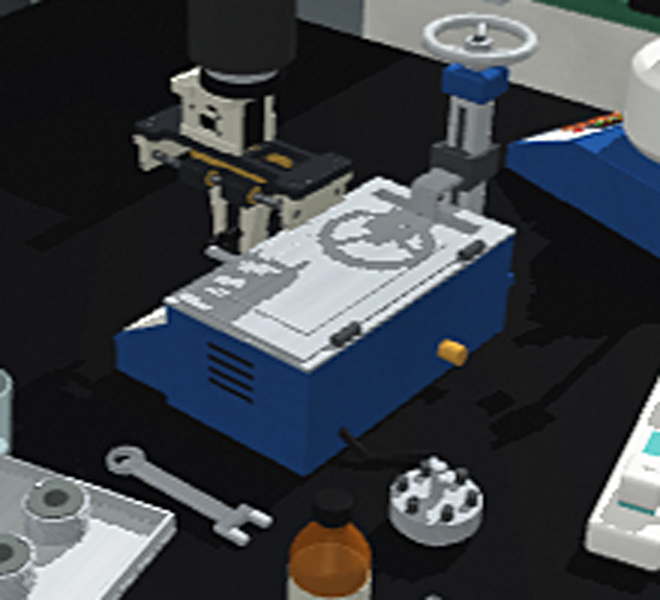

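The picture shows the cover down on the rim; I press lightly until resistance is clear.

```bash

python3 -m pendant '[[[0,0,0.04,0,0,0,-1],[0,0,0.04,0,0,0,-1],[0,0,0.04,0,0,0,-1],[0,0,0,0,0,0,-1],[0,0,0,0,0,0,-1],[0,0,0,0,0,0,-1],[0,0,0,0,0,0,-1],[0,0,0,0,0,0,-1]]]' | grep -E "pos|force|width"
python3 - <<'E'
from h import *
c=cap('top');P=cloud(c)
for x in (.468,.48,.5,.52,.56,.58):
    o=[]
    for y in np.arange(.05,.28,.01):
        u,v=proj(c,[[x-.0022,y,.1135]])[0].round().astype(int);z=P[v,u,2]
        if .1<z<.13:o.append(z)
    print(x,len(o),np.median(o).round(4) if o else None)
E
```

```text
tcp_pos: [0.4212, 0.1616, 0.1146]
contact_force: [-8.4, 6.1, -0.6]
gripper_width: 0.0113
gripper_force: 12.0
0.468 9 0.1138
0.48 13 0.1161
0.5 15 0.1133
0.52 16 0.1153
0.56 24 0.1146
0.58 24 0.1129
```

```bash

python3 -m pendant '[[[0,0,0,0,0,0,-0.4],[0,0,0,0,0,0,-0.4],[0,0,0,0,0,0,-0.4],[0,0,0,0,0,0,-0.4],[0,0,-0.5,0,0,0,-0.4],[0,0,-0.8,0,0,0,-0.4],[0,0,-0.7,0,0,0,-0.4],[0,0,0,0,0,0,-0.4]]]' | grep -E "pos|force|width"
python3 -m pendant '[[[0,0,0,0,0,0,-1],[0,0,0,0,0,0,-1],[0,0,0,0,0,0,-1],[0,0,0,0,0,0,-1],[0,0,0.3,0,0,0,-1],[0,0,0.1,0,0,0,-1],[0,0,0,0,0,0,-1],[0,0,0,0,0,0,-1]]]' 12| grep -E "pos|force|width"
python3 plan.py .421 .1616 .14 87.5
```

```text
tcp_pos: [0.424, 0.1622, 0.1574]
contact_force: [0.9, 0.3, 0.1]
gripper_width: 0.0262
gripper_force: 0.0
tcp_pos: [0.4229, 0.1617, 0.1478]
contact_force: [1.0, 0.4, 0.8]
gripper_width: 0.0006
gripper_force: 0.0
pos [0.4229 0.1617 0.1478] rot [-180.     0.    87.5] j6 131.5 t 112.7 F [1.  0.4 0.8] w 0.0006
shift units [-0.01 -0.1   0.39] turn wz units -0.01
```

```bash

python3 -m pendant '[[[0,-0.09,0.1,0,0,0,-1],[0,0,0.1,0,0,0,-1],[0,0,0.05,0,0,0,-1],[0,0,0.05,0,0,0,-1],[0,0,0.04,0,0,0,-1],[0,0,0,0,0,0,-1],[0,0,0,0,0,0,-1],[0,0,0,0,0,0,-1]]]' | grep -E "pos|force|width"
python3 -m pendant '[[[0,0,0.05,0,0,0,-1],[0,0,0.05,0,0,0,-1],[0,0,0,0,0,0,-1],[0,0,0,0,0,0,-1],[0,0,0,0,0,0,-1],[0,0,0,0,0,0,-1],[0,0,0,0,0,0,-1],[0,0,0,0,0,0,-1]]]' | grep -E "pos|force|width"
```

```text
tcp_pos: [0.4212, 0.1618, 0.1412]
contact_force: [1.2, -0.2, -0.1]
gripper_width: 0.0005
gripper_force: 0.0
tcp_pos: [0.4214, 0.1619, 0.1404]
contact_force: [-6.8, -0.7, 14.5]
gripper_width: 0.0008
gripper_force: 7.3
```

The bar top reads 0.118 m and resists firmly, so the cover is shut. Retreating for a final look.

```bash

python3 -m pendant '[[[0,0,-0.3,0,0,0,-1],[0,0,-1,0,0,0,-1],[0,0,-1,0,0,0,-1],[0,0,-1,0,0,0,-1],[0,0,-1,0,0,0,-1],[0,0,-1,0,0,0,-1],[0,0,-1,0,0,0,-1],[0,0,0,0,0,0,-1]]]' | grep -E "pos|contact"
python3 -c "
from h import *
cap('scene','sc8')"; python3 coils.py .02 .05 .034 360 500 155 250
```

```text
tcp_pos: [0.4224, 0.1625, 0.2679]
contact_force: [0.6, 0.3, 0.6]
xy 485.7 -152.5 mean [ 484.6 -153.4] rad 26.4 px (376, 201, 18, 18)
xy 498.6 -225.5 mean [ 500.8 -220.5] rad 26.4 px (401, 196, 18, 17)
xy 511.2 -293.0 mean [ 516.1 -292.6] rad 27.3 px (424, 190, 19, 17)
xy 523.9 -363.2 mean [ 522.2 -365.1] rad 26.3 px (449, 185, 18, 19)
```

View pics/sc8.png

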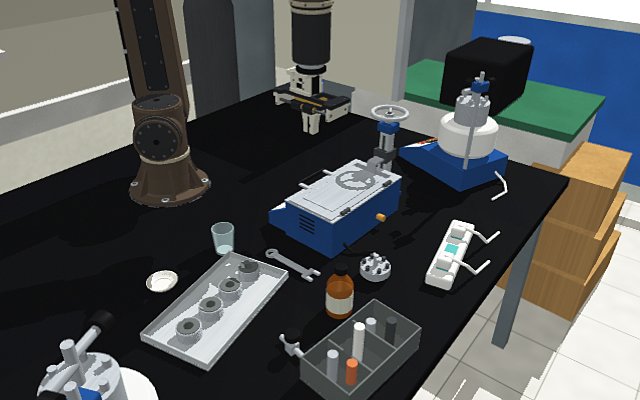

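The cover is shut and the other items are undisturbed. The coil at (248,268) looks odd, possibly from shadow, so I zoom in.

```bash
python3 - <<'E'
from h import *
a=cv2.imread('pics/sc8.png')[240:350,160:300];cv2.imwrite('pics/z8.png',cv2.resize(a,None,fx=5,fy=5,interpolation=2))
c=cap('top');P=cloud(c)
for x,y,w,h in ((376,201,18,18),(401,196,18,17),(424,190,19,17),(449,185,18,19)):
    q=P[y+2:y+h-2,x+2:x+w-2].reshape(-1,3);q=q[(q[:,2]>.026)&(q[:,2]<.06)];A=np.c_[q[:,:2]-q[:,:2].mean(0),np.ones(len(q))]
    print(np.linalg.lstsq(A,q[:,2],rcond=None)[0].round(3),len(q))
E
```

```text
[-0.004 -0.025  0.033] 156
[0.006 0.003 0.033] 143
[-0.    -0.006  0.033] 152
[0.014 0.025 0.033] 169
```

View pics/z8.png

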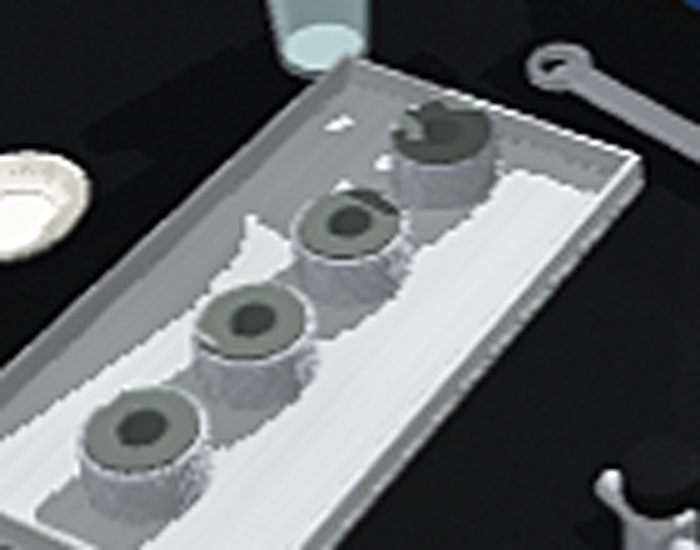

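All four coils are flat on the tray floor with level tops at 0.033 m. The odd look was only shadow.

```bash
python3 -c "
from plant import r
print(r.close_job())"
```

```text
the job is handed in; nothing more can be done
None
```

The job is handed in: all four coils lie flat on the tray floor, the rack is wound right down, the cover was then shut, and nothing else on the bench was moved.

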